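# Swap the spent cartridge in a packed sloped rack

### The arm

A 6-joint arm with a two-finger parallel gripper is mounted at the origin on a cart in front of the work surface, level with it; the furniture and walls round the work are solid. World frame = base frame: x ahead of the robot, y to its left, z up, the work surface at z = 0. Lengths are in m, angles in rad, forces in N, time in s.
With the tool pointing down it reaches from about 0.375 to 0.975 m from the base axis. Payload 3.8 kg.
Tool frame: the origin (TCP) lies at the very end of the fingers, on their centre line; the grasp point (between the pads) lies 19 mm behind it; z points along the fingers, y is the direction in which the jaws open and shut (so a half turn about z gives the same grasp; the last joint's range is limited). The gripper opens to 85 mm and grips with 20 to 120 N. Pads are 22 mm wide; open, the fingers measure 114 mm over their backs; the gripper's body (76 mm by 85 mm) begins 54 mm behind the grasp point. The pads swing forward as they close: fully open they stand 13 mm farther back than shut.
Start: joints at [1.1, 0.264, 1.604, -0, 1.274, -0.037], TCP at [0.284, 0.612, 0.231] pointing down, gripper open.
Joint ranges: [-2.63, 2.63], [-0.94, 2.18], [0.31, 2.57], [-1.31, 4.45], [0, 2.66], [-2.55, 2.55]. Speed limits (rad/s): [2.57, 2.57, 3.14, 3.14, 3.14, 3.14].

### API

Orientations are given as a rotation vector (axis times angle).
In Python, from workcell import bot, read_camera, finish_job gives the robot as it stands. The module is installed in compiled form; this text tells all that it offers.
- The arm moves only by the tool servo_tool, never from a script. Its argument "targets" is text: rows parted by semicolons, each of 7 numbers parted by spaces: the turn, a rotation vector about the tool's x, y, z in rad, then the shift along the tool's x, y, z in mm, then the finger opening in mm, from 0 to 85.4. In form: wx wy wz x y z gripper; .... A call has 1 to 8 rows; each row shifts and turns the pose as measured when the row begins, along the tool's axes as they then stand; what a row does not reach is not made up. A row lasts 1/12 s, in which the tool goes at most 41.7 mm and 7.16 degrees, less where a joint would pass 70% of its speed; a pose out of reach is approached as far as the arm can. A call is refused whole if a number of a shift passes 41.7 or a number of a turn 0.125, either way. A call with a gripper value outside its range is refused whole. The fingers move at their own pace and stop on an object; "newtons" is the grip in N (left out, the last holds). Time passes only in rows, so rows that do not move let the fingers close. It gives the time, the measured TCP pose, the force and the opening at its end, in the units of the state.
- bot.read_state(): the state, without advancing time (a new reading comes with each control period).
- read_camera(name): name is "scene" or "side" or "wrist"; returns a dict with "image" (400x640x3 uint8, red, green, blue), "mtx" (3x3 intrinsics, pixels), "eye" and "orientation" of the camera in the world; the wrist camera has in their place "T_tool_cam" (4x4, takes a point from camera to tool coordinates, whose origin is the TCP and whose axes are the flange's). Camera axes: x right, y up, looking along -z (the intrinsics and any distortion apply to the point x, -y, -z); pixel columns grow to the right and rows downward; lengths in m; the calibration is good to about 2 mm. A picture is of the moment at which its call begins: read the wrist's pose just before it. There is no depth.
- finish_job(): hands the job in, once; it reports no verdict.
The state is a dict: "time": time; "q": joint angles; "joint_vel": joint speeds; "joint_torque": joint torques, N m; "tool_pos": TCP position; "tcp_rot": TCP orientation; "wrist_force": force on the tool from outside, world axes, zero at the start; "torque": the same for the moment, N m; "width": opening from 0.0 (shut) to 1.0 (fully open).
Only numpy, scipy, OpenCV 4.12 (cv2) and the standard library are available. Lean on these libraries where they do the work, as an engineer would, in place of code of your own. Each camera call takes 0.05 s, during which the arm holds its last target.

### The job

Draw the spent cartridge (red grip) out of the packed row in the sloped rack and stand it upright in the yellow tray, then let go of it. Then lower the fresh cartridge (green grip) from the black mat fully home into the gap it left, lined up with the others, and let go. Leave the four blue-gripped cartridges and the bottles, jar and flask undisturbed, and do not drop either cartridge.

Things in the scene. Friction and masses are not known exactly. Their poses are not given: they have to be found in the camera images.
- spent: Spent cartridge, white case 66 (x) x 28 (y) x 80 (z) mm, red grip block centred on top 40 (x) x 16 (y) x 36 (z) mm; top 116 mm above underside. Lowest 8 mm taper to 22 mm in y. Origin: centre of underside; z towards the grip. Same after half a turn about z. Starts at any of the five places in the rack. 0.1 to 0.21 kg.
- fresh: Fresh cartridge, white case 66 (x) x 28 (y) x 80 (z) mm, green grip block centred on top 40 (x) x 16 (y) x 36 (z) mm; top 116 mm above underside. Lowest 8 mm taper to 22 mm in y. Origin: centre of underside; z towards the grip. Same after half a turn about z. Starts upright on the black mat. 0.1 to 0.21 kg.
- bed: Fixed bed of the rack, tilted 30 deg, open upward and towards the robot, no dividers. Origin: on its floor, under the underside centre of the middle cartridge. z: floor normal (up, towards the robot), the way cartridges are drawn out; y: along the row; x: away from the robot, up. Front wall inside x = -33 mm (40 tall), back wall x = +41 (30 tall), end walls y = +-77.5 (48 tall).
- rack: The rack's fixed foot, 150 x 175 x 10 mm; origin: centre of its underside on the desk, z up; the bed stands 55 mm above it. Walls of the bed are 6 mm thick. Five loose cartridges stand in the bed, axes along the bed's, 30.5 mm apart (2.5 mm gaps, also to the end walls), undersides on its floor, front faces on its front wall.
- tray: Fixed square yellow tray, 140 x 140 x 22 mm outside, walls and floor 5 mm thick. Origin: centre of its underside; z up. The spent cartridge goes here.
- flask: Conical flask, 65 mm across, 107 mm tall, loose on the desk in front of the rack. Origin: centre of the underside.
- indicator: Small clear bottle with red contents, 43 mm across, 103 mm tall, loose on the desk. Origin: centre of the underside.
- amber_bottle: Amber bottle with metal cap, 66 mm across, 108 mm tall, loose on the mat beside the fresh cartridge. Origin: centre of the underside.
- jar: Ivory jar with black lid, 58 mm across, 71 mm tall, loose on the mat on the other side of the fresh cartridge. Origin: centre of the underside.
- mat: Fixed black rubber mat, 200 x 250 x 4 mm, on one side of the rack (the tray is on the other). Origin: centre of its underside; z up.
- cart_a: One of the four cartridges that stay in the row, loose (0.15 kg), white case 66 (x) x 28 (y) x 80 (z) mm, blue grip block centred on top 40 (x) x 16 (y) x 36 (z) mm; top 116 mm above underside. Lowest 8 mm taper to 22 mm in y. Origin: centre of underside; z towards the grip. Same after half a turn about z. 
- cart_b: One of the four cartridges that stay in the row, loose (0.15 kg), white case 66 (x) x 28 (y) x 80 (z) mm, blue grip block centred on top 40 (x) x 16 (y) x 36 (z) mm; top 116 mm above underside. Lowest 8 mm taper to 22 mm in y. Origin: centre of underside; z towards the grip. Same after half a turn about z. 
- cart_c: One of the four cartridges that stay in the row, loose (0.15 kg), white case 66 (x) x 28 (y) x 80 (z) mm, blue grip block centred on top 40 (x) x 16 (y) x 36 (z) mm; top 116 mm above underside. Lowest 8 mm taper to 22 mm in y. Origin: centre of underside; z towards the grip. Same after half a turn about z. 
- cart_d: One of the four cartridges that stay in the row, loose (0.15 kg), white case 66 (x) x 28 (y) x 80 (z) mm, blue grip block centred on top 40 (x) x 16 (y) x 36 (z) mm; top 116 mm above underside. Lowest 8 mm taper to 22 mm in y. Origin: centre of underside; z towards the grip. Same after half a turn about z. 
Things that resemble listed ones, but are neither listed nor needed, are in the scene too. What is shaped like the fresh but turquoise is not meant.

How it is judged:
On the way:
1. the spent cartridge stands upright in the tray, let go (height (world z) of spent below 0.012 m and angle between spent's own z axis and vertical below 0.12 rad and x of spent in the frame of tray between -0.07 and 0.07 m and y of spent in the frame of tray between -0.07 and 0.07 m and contact force between the fingers and spent below 0.1 N and linear speed of spent below 0.02 m/s), for 0.2 s.
At the end, for the whole second after the job is handed in: Fresh and four blue cartridges seated in the row: underside within 4 mm of the bed floor, -5 to +12 mm from the front stop, between the end walls, upright to the bed within 0.08 rad, square within 0.12 rad. Spent one on the tray floor, upright within 0.12 rad. Both at rest and let go (all of step 1 and z of fresh in the frame of bed between -0.004 and 0.004 m and x of fresh in the frame of bed between -0.005 and 0.012 m and y of fresh in the frame of bed between -0.07 and 0.07 m and angle between the z axis of each of fresh, cart_a, cart_b, cart_c, cart_d and the z axis of bed, either way round below 0.08 rad and angle between the y axis of each of fresh, cart_a, cart_b, cart_c, cart_d and the y axis of bed, either way round below 0.12 rad and z of cart_a in the frame of bed between -0.004 and 0.004 m and x of cart_a in the frame of bed between -0.005 and 0.012 m and y of cart_a in the frame of bed between -0.07 and 0.07 m and z of cart_b in the frame of bed between -0.004 and 0.004 m and x of cart_b in the frame of bed between -0.005 and 0.012 m and y of cart_b in the frame of bed between -0.07 and 0.07 m and z of cart_c in the frame of bed between -0.004 and 0.004 m and x of cart_c in the frame of bed between -0.005 and 0.012 m and y of cart_c in the frame of bed between -0.07 and 0.07 m and z of cart_d in the frame of bed between -0.004 and 0.004 m and x of cart_d in the frame of bed between -0.005 and 0.012 m and y of cart_d in the frame of bed between -0.07 and 0.07 m and contact force between the fingers and fresh below 0.1 N and linear speed of fresh below 0.02 m/s); the robot touches nothing.
It fails at once if another cartridge in the row is moved by more than 8 mm (distance of any of cart_a, cart_b, cart_c, cart_d from where it was at the start of the episode above 0.008 m).
It fails at once if a bottle, jar or flask is moved by more than 15 mm or tipped (distance of any of amber_bottle, jar, flask, indicator from where it was at the start of the episode above 0.015 m or angle between any of amber_bottle, jar, flask, indicator's own z axis and vertical above 0.25 rad).
It fails at once if the spent or the fresh cartridge is dropped (moves faster than 0.6 m/s with no finger on it) ((linear speed of fresh above 0.6 m/s and contact force between the fingers and fresh below 0.1 N) or (linear speed of spent above 0.6 m/s and contact force between the fingers and spent below 0.1 N)).
It also fails if it takes over 64 s, if anything falls off the work surface, if the arm or the gripper's body presses on something with over 40 N, if the wrist force passes 120 N, or if a joint passes its speed limit or range.

## Working session

There is one attempt and no reset: what is moved stays moved. The work goes in short steps, Python scripts to look and compute and a tool call to move; the robot and the scene stay as the last step left them, time stands still between calls to the robot, and variables do not carry over. Pictures are saved under pics/ and viewed, and the job is handed in when it is done.

Besides the shell and the picture viewer there is one more tool, called after "Call:" by a JSON object that holds its "fn" and its "kwargs". servo_tool: Moves the arm, as the interface text tells. Its arguments: {"type":"object","properties":{"targets":{"type":"string"},"newtons":{"type":"number"}},"required":["targets"]}

```bash
mkdir -p pics; cat > h.py <<'E'
import numpy as np, cv2
from workcell import bot, read_camera, finish_job
from scipy.spatial.transform import Rotation as R
def snap(name,fn):
    s=bot.read_state(); c=read_camera(name)
    cv2.imwrite('pics/'+fn,c['image'][:,:,::-1])
    d={k:np.array(v) for k,v in c.items()}
    d['tool_pos']=np.array(s['tool_pos']); d['tcp_rot']=np.array(s['tcp_rot'])
    np.savez('pics/'+fn+'.npz',**d); return d
E
python3 - <<'E'
from h import *
s=bot.read_state(); print(s)
for n in ['scene','side','wrist']:
    d=snap(n,n+'0.png')
    print(n,{k:v.tolist() for k,v in d.items() if k!='image'})
E
```

```text
{'time': 0.0, 'q': array([ 1.10010872e+00,  2.64751600e-01,  1.60536333e+00, -1.05602291e-05,
        1.27370918e+00, -3.69248793e-02]), 'joint_vel': array([ 0.00148349,  0.00086745,  0.00259296,  0.00056787,  0.00103955,
       -0.00089363]), 'joint_torque': array([ 3.40249908e-04, -5.15117669e+01, -3.67307532e+01,  7.06334072e-05,
        1.28546098e-02, -1.17147188e-06]), 'tool_pos': array([0.28338384, 0.61182955, 0.22996884]), 'tcp_rot': array([-0.6759003 , -3.06745707,  0.00339625]), 'wrist_force': array([ 0.69006692,  0.36766175, -0.01818328]), 'torque': array([-0.02249602,  0.0400596 ,  0.02562549]), 'width': 0.9986539555535533}
scene {'mtx': [[504.45328279006407, 0.0, 323.55321342448747], [0.0, 504.45328279006407, 191.9879516996864], [0.0, 0.0, 1.0]], 'eye': [0.8700918400404852, -0.6782363060113218, 1.4877638181837984], 'orientation': [0.47089668484108416, 0.12697238307600092, 0.49186428893190237], 'tool_pos': [0.2833838398395501, 0.6118295460308286, 0.2299688431039857], 'tcp_rot': [-0.6759003042763831, -3.0674570732529003, 0.003396253974443241]}
side {'mtx': [[420.5310948817
[... 279 characters left out ...]
.6118448230344411, 0.22998499224976537], 'tcp_rot': [-0.6759899113613811, -3.0674131848302273, 0.003325807295701961]}
wrist {'mtx': [[308.3998293657075, 0.0, 318.88122466795966], [0.0, 308.3998293657075, 198.5740933554333], [0.0, 0.0, 1.0]], 'T_tool_cam': [[-0.001245822500997494, 0.9483250276321205, 0.31729810887055876, 0.08138767016876212], [0.9999991379598312, 0.0013130406023708979, 1.9923267900090513e-06, 0.00041620679061604715], [-0.0004147359266443704, 0.3172978378289293, -0.9483258459533813, -0.14386792964239906], [0.0, 0.0, 0.0, 1.0]], 'tool_pos': [0.2834345974009017, 0.6118979671484994, 0.23009031567456006], 'tcp_rot': [-0.6759864084823235, -3.067482825517729, 0.0030591063553664765]}
```

View pics/scene0.png

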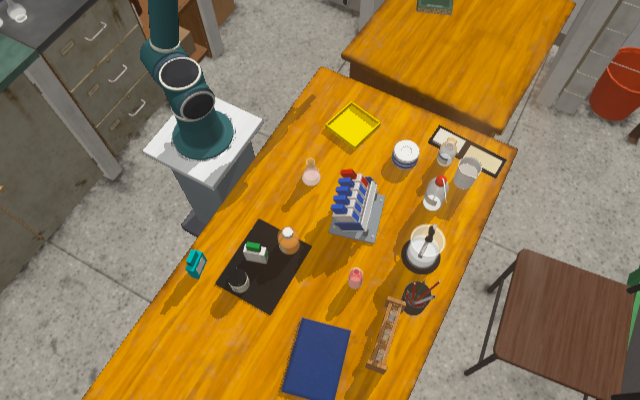

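View pics/side0.png

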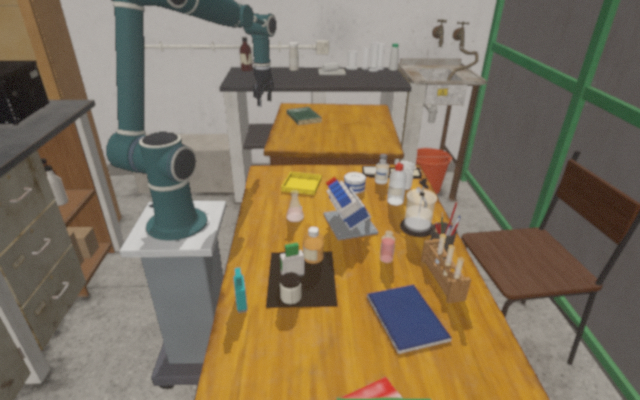

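View pics/wrist0.png

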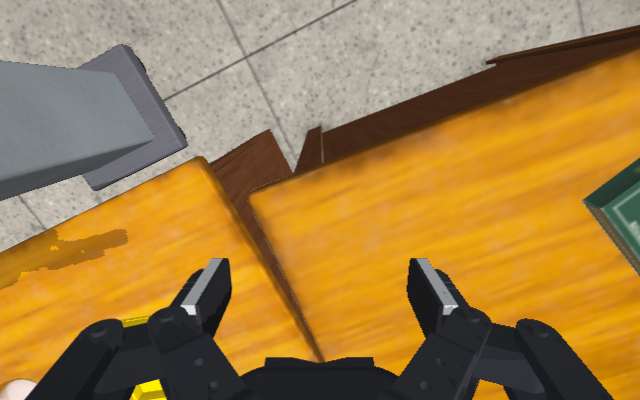

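The scene view shows the rack at (355,205), the tray at (352,125), and the mat at (264,265) with the green grip at (254,247). There is a turquoise decoy at (196,263) and red at about (348,174). I'll zoom in on these.

```bash
cat >> h.py <<'E'
def cam(d):
    if 'T_tool_cam' in d:
        T=np.eye(4);T[:3,:3]=R.from_rotvec(d['tcp_rot']).as_matrix();T[:3,3]=d['tool_pos'];T=T@d['T_tool_cam']; return T[:3,:3],T[:3,3]
    return R.from_rotvec(d['orientation']).as_matrix(), d['eye']
def ray(d,uv):
    Rm,o=cam(d); K=d['mtx']; p=np.array([(uv[0]-K[0,2])/K[0,0],-(uv[1]-K[1,2])/K[1,1],-1.0]); v=Rm@p; return o,v/np.linalg.norm(v)
def onz(d,uv,z):
    o,v=ray(d,uv); return o+v*(z-o[2])/v[2]
def proj(d,P):
    Rm,o=cam(d);K=d['mtx']; p=(np.atleast_2d(P)-o)@Rm; return np.c_[K[0,0]*p[:,0]/-p[:,2]+K[0,2], K[1,1]*-p[:,1]/-p[:,2]+K[1,2]]
def load(fn): return dict(np.load('pics/'+fn+'.npz'))
def crop(d,x0,y0,x1,y1,f,fn):
    cv2.imwrite('pics/'+fn,cv2.resize(np.ascontiguousarray(d['image'][y0:y1,x0:x1,::-1]),None,fx=f,fy=f,interpolation=cv2.INTER_CUBIC))
E
python3 - <<'E'
from h import *
d=load('scene0.png'); crop(d,290,90,410,250,3.7,'c1.png'); crop(d,180,210,320,320,5,'c2.png')
for n,uv in dict(mat=(264,266),tray=(352,127),green=(254,246),rackfoot=(358,225),flask=(312,178),turq=(196,263)).items(): print(n,onz(d,uv,0.0).round(3))
E
```

```text
mat [ 0.45  -0.314  0.   ]
tray [0.449 0.279 0.   ]
green [ 0.387 -0.273  0.   ]
rackfoot [ 0.642 -0.051  0.   ]
flask [0.427 0.029 0.   ]
turq [ 0.259 -0.408  0.   ]
```

View pics/c1.png

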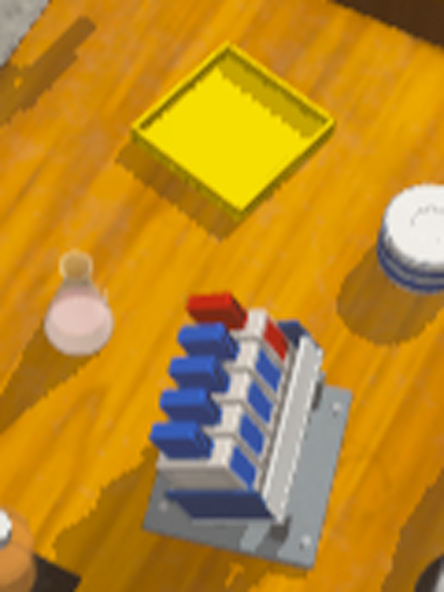

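View pics/c2.png

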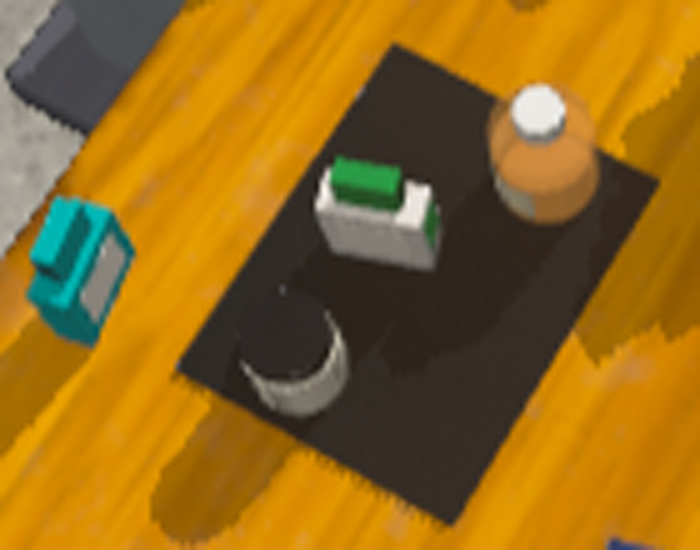

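The spent cartridge is the red grip at (348,174), at the +y end of the row. Other red things I could mistake it for are the wash-bottle cap (441,181), the bucket (617,85), and the indicator (355,278). The fresh one is the white case with the green grip at (254,247); the turquoise decoy is at (196,263). Both crops confirm the choice. Next I'll measure coarse positions.

```bash
python3 - <<'E'
from h import *
d=load('scene0.png')
def pts(l,f,ox,oy,z): return np.array([onz(d,(u/f+ox,v/f+oy),z) for u,v in l])
ft=pts([(145,528),(312,567),(352,388)],3.7,290,90,0.01);print('foot',ft.round(3)); e=ft[2]-ft[1];print('foot y edge',np.linalg.norm(e),np.degrees(np.arctan2(e[1],e[0])),'x edge',np.linalg.norm(ft[1]-ft[0]),np.degrees(np.arctan2(*(ft[1]-ft[0])[[1,0]])),'centre',(ft[0]+ft[2])/2)
m=pts([(393,45),(658,182),(450,523),(180,372)],5,180,210,0.004);print('mat',m.round(3),m.mean(0))
t=pts([(228,43),(334,124),(240,218),(132,128)],3.7,290,90,0.022);print('tray',t.round(3),t.mean(0).round(3))
g=pts([(335,157),(403,167),(399,198),(333,187)],5,180,210,0.120);print('green top',g.round(3),g.mean(0))
print('jar lid',pts([(292,340)],5,180,210,0.075),'cap',pts([(538,108)],5,180,210,.112),'flask rim',pts([(76,262)],3.7,290,90,.107), 'flask base',pts([(78,335)],3.7,290,90,.0))
# grips two-view via masks
for n in ['scene0.png','side0.png']:
    dd=load(n); hsv=cv2.cvtColor(dd['image'],cv2.COLOR_RGB2HSV)
    for c,lo,hi in [('red',(0,180,90),(8,255,255)),('red2',(172,180,90),(180,255,255)),('blue',(105,150,80),(130,255,255)),('green',(50,150,50),(75,255,255))]:
        mk=cv2.inRange(hsv,lo,hi); nn,_,st,ce=cv2.connectedComponentsWithStats(mk)
        print(n,c,[(s.tolist(),k.round(1).tolist()) for s,k in zip(st[1:],ce[1:]) if s[4]>15])
crop(load('side0.png'),270,160,400,310,4,'c3.png')
E
```

```text
foot [[ 0.575 -0.123  0.01 ]
 [ 0.717 -0.087  0.01 ]
 [ 0.672  0.084  0.01 ]]
foot y edge 0.17622977389851904 104.51321857169397 x edge 0.14600104647702844 14.48169489476952 centre [ 0.62379805 -0.01961849  0.01      ]
mat [[ 0.351 -0.188  0.004]
 [ 0.548 -0.188  0.004]
 [ 0.546 -0.434  0.004]
 [ 0.354 -0.435  0.004]] [ 0.44961336 -0.31152717  0.004     ]
tray [[0.403 0.363 0.022]
 [0.536 0.326 0.022]
 [0.506 0.188 0.022]
 [0.369 0.229 0.022]] [0.454 0.276 0.022]
green top [[ 0.4   -0.304  0.12 ]
 [ 0.438 -0.29   0.12 ]
 [ 0.446 -0.307  0.12 ]
 [ 0.409 -0.32   0.12 ]] [ 0.42354094 -0.30513896  0.12      ]
jar lid [[ 0.42486565 -0.39945036  0.075     ]] cap [[ 0.48592594 -0.2174478   0.112     ]] flask rim [[0.42349613 0.03032318 0.107     ]] flask base [[0.42871315 0.01858142 0.        ]]
scene0.png red [([613, 48, 27, 23, 445], [628.5, 57.6]), ([590, 63, 50, 57, 2111], [616.1, 93.0]), ([341, 170, 16, 9, 99], [348.1, 173.5]), ([436, 175, 11, 11, 70], [440.0, 180.3]), ([362, 178, 6, 9, 27], [364.3, 181.6]), ([412, 285, 3, 15, 25], [413.2, 291.5])]
scene0.png red2 []
scene0.png blue [([339, 178, 15, 9, 48], [345.5, 180.2]), ([336, 186, 12, 6, 53], [342.2, 188.3]), ([360, 186, 5, 9, 25], [362.0, 190.0]), ([334, 195, 12, 5, 54], [339.7, 197.1]), ([358, 194, 5, 9, 26], [359.9, 198.4]), ([355, 203, 6, 9, 29], [357.6, 207.1]), ([331, 204, 15, 7, 59], [337.7, 206.4]), ([353, 212, 6, 9, 31], [355.3, 215.8]), ([323, 374, 7, 9, 24], [326.0, 378.0]), ([304, 382, 11, 7, 24], [308.6, 385.2]), ([306, 382, 27, 18, 198], [321.7, 392.8])]
scene0.png green [([247, 242, 13, 7, 69], [252.8, 244.9])]
side0.png red [([327, 178, 8, 6, 16], [330.6, 180.4]), ([379, 378, 16, 16, 90], [387.6, 385.3])]
side0.png red2 []
side0.png blue []
side0.png green []
```

View pics/c3.png

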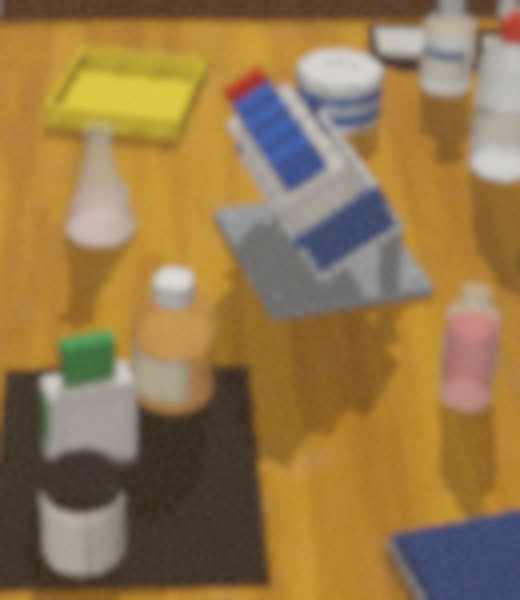

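```bash
cat >> h.py <<'E'
def yaw(a): return R.from_euler('z',a,degrees=True).as_matrix()
def bedR(a=14.5):
    h=yaw(a)[:,0]; z=np.array([0,0,1.]); c,s=np.cos(np.pi/6),np.sin(np.pi/6)
    return np.c_[c*h+s*z, yaw(a)[:,1], -s*h+c*z]
def toolR_bed(a=14.5):
    B=bedR(a); return np.c_[B[:,1],B[:,0],-B[:,2]]
def toolR_down(a): # tool y along heading a (deg)
    Y=yaw(a); return np.c_[Y[:,1],Y[:,0],-Y[:,2]]
def plan(p,Rt,step=35.,rstep=0.11,show=True):
    s=bot.read_state(); p0=np.array(s['tool_pos']); R0=R.from_rotvec(s['tcp_rot'])
    w=(R0.inv()*R.from_matrix(Rt)).as_rotvec(); dp=(np.array(p)-p0)*1000
    n=max(1,int(np.ceil(max(np.linalg.norm(dp)/step,np.linalg.norm(w)/rstep))))
    print('t',round(s['time'],2),'pos',p0.round(4),'F',np.round(s['wrist_force'],1),'w',round(s['width'],3),'tot rot',w.round(4),'tot shift tool',(R0.inv().apply(dp)).round(1),'n',n)
    rows=[]
    for i in range(n):
        Ri=R0*R.from_rotvec(w*i/n); rows.append(' '.join('%.3f'%x for x in w/n)+' '+' '.join('%.1f'%x for x in Ri.inv().apply(dp/n)))
    if show:
        for r in rows: print(r)
E
python3 - <<'E'
from h import *
plan([0.5025,0.0115,0.27],toolR_bed())
E
```

```text
t 0.15 pos [0.2835 0.612  0.2303] F [-0.3  0.5  0.5] w 1.0 tot rot [-0.4904 -0.2306  0.8633] tot shift tool [-451.2 -452.8  -39. ] n 19
-0.026 -0.012 0.045 -23.7 -23.8 -2.1
-0.026 -0.012 0.045 -24.8 -22.7 -2.4
-0.026 -0.012 0.045 -25.9 -21.5 -2.6
-0.026 -0.012 0.045 -26.8 -20.2 -2.8
-0.026 -0.012 0.045 -27.8 -18.9 -3.0
-0.026 -0.012 0.045 -28.6 -17.5 -3.1
-0.026 -0.012 0.045 -29.4 -16.1 -3.2
-0.026 -0.012 0.045 -30.2 -14.7 -3.3
-0.026 -0.012 0.045 -30.8 -13.2 -3.2
-0.026 -0.012 0.045 -31.4 -11.7 -3.2
-0.026 -0.012 0.045 -32.0 -10.2 -3.1
-0.026 -0.012 0.045 -32.4 -8.6 -2.9
-0.026 -0.012 0.045 -32.8 -7.1 -2.7
-0.026 -0.012 0.045 -33.2 -5.5 -2.5
-0.026 -0.012 0.045 -33.4 -3.9 -2.2
-0.026 -0.012 0.045 -33.6 -2.4 -1.9
-0.026 -0.012 0.045 -33.7 -0.8 -1.5
-0.026 -0.012 0.045 -33.7 0.8 -1.1
-0.026 -0.012 0.045 -33.6 2.3 -0.7
```

Call:
{"fn": "servo_tool", "kwargs": {"targets": "-0.026 -0.012 0.045 -24 -24 -5 85; -0.026 -0.012 0.045 -25 -23 -5 85; -0.026 -0.012 0.045 -26 -21 -5 85; -0.026 -0.012 0.045 -27 -20 -5 85; -0.026 -0.012 0.045 -28 -19 -5 85; -0.026 -0.012 0.045 -29 -17 -4 85; -0.026 -0.012 0.045 -29 -16 -4 85; -0.026 -0.012 0.045 -30 -15 -4 85"}}

```text
time: 0.82
tool_pos: [0.3749, 0.353, 0.2537]
tcp_rot: [1.167, 2.753, 0.268]
wrist_force: [0.8, 0.0, 0.5]
width: 0.997
```

Call:
{"fn": "servo_tool", "kwargs": {"targets": "-0.026 -0.012 0.045 -31 -13 -3 85; -0.026 -0.012 0.045 -31 -12 -3 85; -0.026 -0.012 0.045 -32 -10 -3 85; -0.026 -0.012 0.045 -32 -9 -3 85; -0.026 -0.012 0.045 -33 -7 -3 85; -0.026 -0.012 0.045 -33 -5 -2 85; -0.026 -0.012 0.045 -33 -4 -2 85; 0 0 0 0 0 0 85"}}

```text
time: 1.48
tool_pos: [0.4536, 0.1159, 0.2672]
tcp_rot: [1.534, 2.379, 0.487]
wrist_force: [-0.0, -0.3, -1.0]
width: 0.998
```

```bash
python3 - <<'E'
from h import *
plan([0.5025,0.0115,0.27],toolR_bed())
E
```

```text
t 1.48 pos [0.4536 0.1159 0.2672] F [-0.  -0.3 -1. ] w 0.998 tot rot [-0.0889 -0.0373  0.1642] tot shift tool [-115.2    1.4    3. ] n 4
-0.022 -0.009 0.041 -28.8 0.4 0.7
-0.022 -0.009 0.041 -28.8 1.5 1.0
-0.022 -0.009 0.041 -28.7 2.7 1.3
-0.022 -0.009 0.041 -28.5 3.8 1.7
```

Call:
{"fn": "servo_tool", "kwargs": {"targets": "-0.023 -0.01 0.043 -30 1 1 85; -0.023 -0.01 0.043 -30 1 1 85; -0.023 -0.01 0.043 -30 3 1 85; -0.02 -0.009 0.041 -26 4 1 85; 0 0 0 0 0 0 85"}}

```text
time: 1.9
tool_pos: [0.503, 0.0067, 0.2709]
tcp_rot: [1.704, 2.169, 0.591]
wrist_force: [-0.6, 1.0, 0.0]
width: 0.995
```

```bash
python3 - <<'E'
from h import *
plan([0.5025,0.0115,0.27],toolR_bed())
snap('wrist','w1.png')
E
```

```text
t 1.9 pos [0.503  0.0067 0.2709] F [-0.6  1.   0. ] w 0.995 tot rot [ 0.0051  0.0025 -0.0131] tot shift tool [4.8 0.1 1.1] n 1
0.005 0.003 -0.013 4.8 0.1 1.1
```

View pics/w1.png

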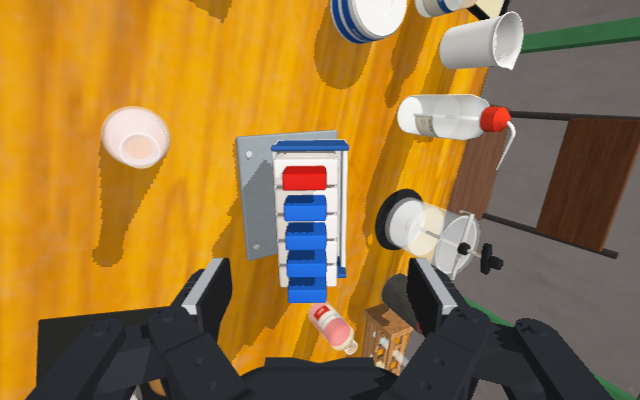

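The wrist view shows the row: the red grip at (304,178), blue grips at (305,208) through (307,290), and the end wall at (310,146). I'll crop it to measure the edges.

```bash
python3 - <<'E'
from h import *
d=load('w1.png'); crop(d,265,135,355,305,3.5,'c4.png'); crop(d,265,135,355,215,7,'c5.png')
hsv=cv2.cvtColor(d['image'],cv2.COLOR_RGB2HSV)
for c,lo,hi in [('red',(0,150,60),(8,255,255)),('redbright',(0,150,170),(8,255,255)),('blue',(105,120,60),(130,255,255)),('bluebright',(105,120,175),(130,255,255))]:
    mk=cv2.inRange(hsv,lo,hi); nn,_,st,ce=cv2.connectedComponentsWithStats(mk)
    print(c,[(s.tolist(),k.round(1).tolist()) for s,k in zip(st[1:],ce[1:]) if s[4]>60 and 250<k[0]<360])
E
```

```text
red [([283, 166, 44, 24, 1012], [304.3, 177.7]), ([314, 306, 15, 14, 87], [320.5, 312.0])]
redbright [([283, 166, 43, 24, 1002], [304.2, 177.7]), ([314, 306, 15, 14, 87], [320.5, 312.0])]
blue [([333, 0, 32, 43, 270], [341.9, 23.2]), ([342, 0, 33, 41, 253], [351.1, 20.4]), ([271, 140, 78, 11, 748], [310.4, 145.4]), ([284, 195, 43, 26, 1048], [305.1, 207.9]), ([285, 222, 42, 81, 3076], [306.2, 262.1]), ([337, 257, 9, 21, 103], [340.4, 270.5])]
bluebright [([272, 146, 76, 3, 203], [306.6, 146.9]), ([284, 195, 42, 26, 819], [306.4, 210.2]), ([286, 222, 40, 81, 2250], [307.8, 264.6])]
```

View pics/c5.png

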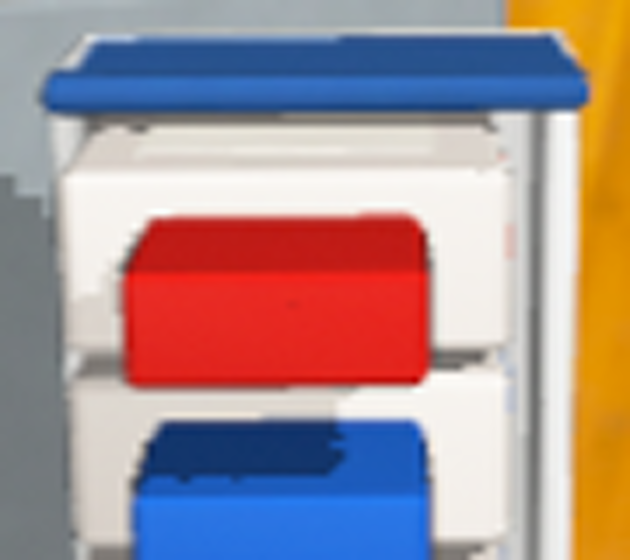

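View pics/c4.png

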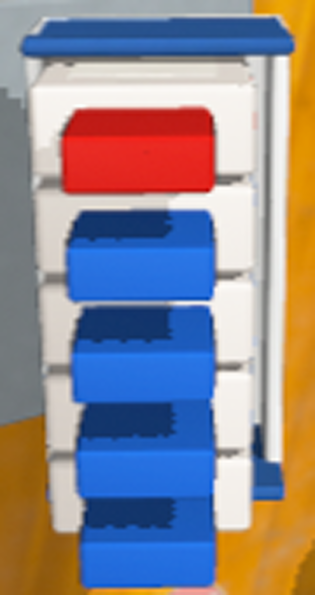

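```bash
cat > pnp.py <<'E'
from h import *
d=load('w1.png')
img=[];obj=[]
c4=lambda u,v:(u/3.5+265-.36,v/3.5+135-.36); c5=lambda u,v:(u/7+265-.43,v/7+135-.43)
for k,(l,r,v) in enumerate([(63,214,191),(69,214,299),(74,213,402),(79,213,496),(82,213,586)]):
    y=61-30.5*k-8
    img+=[c4(l,v),c4(r,v)]; obj+=[(-20,y,116),(20,y,116)]
img+=[c5(125,271),c5(430,271),c5(65,171),c5(509,171),c5(70,348),c5(510,346)]
obj+=[(-20,69,116),(20,69,116),(-33,75,80),(33,75,80),(-33,47,80),(33,47,80)]
obj=np.array(obj,float)/1000; img=np.array(img)
ok,rv,tv=cv2.solvePnP(obj,img,d['mtx'],None)
pr=cv2.projectPoints(obj,rv,tv,d['mtx'],None)[0][:,0]
print('resid',(pr-img).round(1).tolist())
F=np.diag([1,-1,-1.]); Rc,o=cam(d)
B=Rc@F@cv2.Rodrigues(rv)[0]; t=Rc@F@tv[:,0]+o
print('origin',t.round(4)); print(B.round(3)); print('yaw from y',np.degrees(np.arctan2(-B[0,1],B[1,1])),'tilt',np.degrees(np.arccos(B[2,2])),'y.z',B[2,1])
# fixed rotation fit
from scipy.optimize import least_squares
for a in (None,14.5):
    def f(x):
        P=obj@bedR(x[3] if a is None else a).T+x[:3]
        return (proj(d,P)-img).ravel()
    s=least_squares(f,[*t,14.5]); print('fixed tilt',s.x.round(4),np.sqrt(np.mean(s.fun**2)))
E
python3 pnp.py
```

```text
resid [[0.1, 0.5], [0.2, 0.3], [-0.3, 0.3], [0.2, 0.1], [-0.4, -0.4], [0.4, -0.5], [-0.7, -0.1], [0.4, -0.3], [-0.4, -0.3], [0.4, -0.5], [-0.4, -0.5], [0.0, -0.7], [-0.7, 0.0], [0.9, -0.3], [-0.1, 1.4], [0.4, 1.3]]
origin [ 0.626  -0.0191  0.0532]
[[ 0.837 -0.236 -0.494]
 [ 0.208  0.972 -0.113]
 [ 0.507 -0.009  0.862]]
yaw from y 13.654945127358932 tilt 30.473653635158975 y.z -0.008557064703944434
fixed tilt [ 0.6248 -0.0183  0.053  13.7777] 0.5493204979180089
fixed tilt [ 0.6247 -0.0175  0.0534 14.5   ] 0.6994468322446494
```

```bash
cat >> h.py <<'E'
YAW=14.1; ORG=np.array([0.6248,-0.0182,0.0535])
def bed(x,y,z): return ORG+bedR(YAW)@np.array([x,y,z])/1000
def inbed(p): return bedR(YAW).T@(np.asarray(p)-ORG)*1000
E
python3 - <<'E'
from h import *
s=bot.read_state(); print(inbed(s['tool_pos']))
plan(bed(0,61,150),toolR_bed(YAW))
E
```

```text
[ 11.05881626  55.32082338 244.20869608]
t 1.95 pos [0.5022 0.008  0.2705] F [-0.8  0.5 -0.2] w 0.995 tot rot [ 0.0034 -0.0028 -0.0062] tot shift tool [  5.3 -11.4  94.2] n 3
0.001 -0.001 -0.002 1.8 -3.8 31.4
0.001 -0.001 -0.002 1.8 -3.8 31.4
0.001 -0.001 -0.002 1.9 -3.7 31.4
```

Call:
{"fn": "servo_tool", "kwargs": {"targets": "0.001 0 -0.002 2 -4 31 85; 0.001 -0.001 -0.002 2 -4 31 85; 0.001 -0.001 -0.002 2 -3 31 85; 0 0 0 0 0 0 85; 0 0 0 0 0 0 85; 0 0 0 0 0 0 85"}}

```text
time: 2.45
tool_pos: [0.5374, 0.029, 0.1841]
tcp_rot: [1.691, 2.185, 0.587]
wrist_force: [0.1, 0.5, -0.1]
width: 0.997
```

```bash
python3 - <<'E'
from h import *
plan(bed(0,61,150),toolR_bed(YAW))
d=snap('wrist','w2.png'); crop(d,230,60,400,330,2,'w2c.png')
print(proj(d,[bed(x,y,116) for y in (69,53,38.5,22.5) for x in (-20,20)]).round(1).tolist())
E
```

```text
t 2.45 pos [0.5374 0.029  0.1841] F [ 0.1  0.5 -0.1] w 0.997 tot rot [ 0.0003 -0.0049  0.0061] tot shift tool [-6.1 -1.9 -0.3] n 1
0.000 -0.005 0.006 -6.1 -1.9 -0.3
[[282.5, 229.7], [346.3, 230.0], [283.3, 252.5], [345.5, 252.8], [284.0, 272.3], [344.8, 272.5], [284.7, 293.0], [344.0, 293.2]]
```

View pics/w2.png

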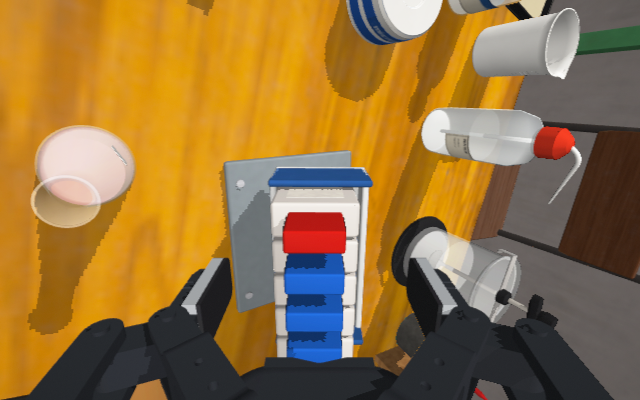

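```bash
python3 - <<'E'
from h import *
d=load('w2.png'); hsv=cv2.cvtColor(d['image'],cv2.COLOR_RGB2HSV)
for lo,hi in [((0,150,60),(8,255,255)),((0,150,200),(8,255,255))]:
    mk=cv2.inRange(hsv,lo,hi); mk[:,:250]=0; mk[:,400:]=0; mk[270:]=0
    print(cv2.boundingRect(mk))
im=d['image'][:,315].astype(int); print([(v,im[v].tolist()) for v in range(222,260,1)][::2])
plan(bed(0,61,84),toolR_bed(YAW),step=17)
E
```

```text
(283, 212, 63, 41)
(284, 231, 62, 21)
[(222, [181, 25, 21]), (224, [181, 24, 19]), (226, [183, 24, 19]), (228, [183, 25, 20]), (230, [187, 26, 20]), (232, [231, 30, 23]), (234, [224, 35, 28]), (236, [222, 32, 24]), (238, [222, 33, 26]), (240, [220, 32, 25]), (242, [219, 31, 25]), (244, [218, 31, 24]), (246, [218, 30, 25]), (248, [215, 30, 23]), (250, [213, 29, 23]), (252, [189, 25, 18]), (254, [27, 48, 98]), (256, [15, 48, 100]), (258, [18, 49, 101])]
t 2.5 pos [0.5379 0.0288 0.185 ] F [-1.   0.3 -0. ] w 0.998 tot rot [ 0.0019 -0.0043  0.0061] tot shift tool [-6.1 -2.8 66.3] n 4
0.000 -0.001 0.002 -1.5 -0.7 16.6
0.000 -0.001 0.002 -1.5 -0.7 16.6
0.000 -0.001 0.002 -1.5 -0.7 16.6
0.000 -0.001 0.002 -1.5 -0.7 16.6
```

The predicted grip edges match the picture within 1 px, so I'll descend.

Call:
{"fn": "servo_tool", "kwargs": {"targets": "0 -0.001 0.002 -2 -1 16 64; 0 -0.001 0.002 -2 -1 16 64; 0 -0.001 0.002 -1 -0.5 16 64; 0 -0.001 0.002 -1 0 10 64; 0 0 0 0 0 5 64; 0 0 0 0 0 0 64; 0 0 0 0 0 0 64"}}

```text
time: 3.08
tool_pos: [0.5749, 0.0317, 0.1419]
tcp_rot: [1.682, 2.164, 0.6]
wrist_force: [0.1, -0.9, -0.5]
width: 0.753
```

```bash
python3 - <<'E'
from h import *
plan(bed(0,61,84),toolR_bed(YAW),step=17)
d=snap('wrist','w3.png')
E
```

```text
t 3.08 pos [0.5749 0.0317 0.1419] F [ 0.1 -0.9 -0.5] w 0.753 tot rot [0.0212 0.0034 0.0039] tot shift tool [  0.5 -13.1  10.4] n 1
0.021 0.003 0.004 0.5 -13.1 10.4
```

View pics/w3.png

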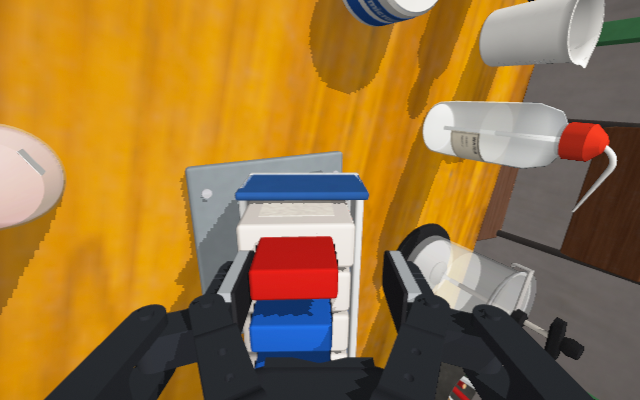

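```bash
python3 - <<'E'
from h import *
s=bot.read_state();print(s['q'].round(3),s['joint_vel'].round(3),s['joint_torque'].round(2), s['tool_pos'])
E
```

```text
[-0.09  -0.133  2.302  0.371  0.48  -0.627] [-0.    -0.002  0.001  0.002 -0.004  0.001] [  0.07 -26.96 -34.81   0.8   -2.41  -0.  ] [0.57489565 0.03166641 0.14210118]
```

Call:
{"fn": "servo_tool", "kwargs": {"targets": "0.01 0.003 0.004 0 -6 0 64; 0 0 0 0 0 0 64; 0 0 0 0 0 0 64"}}

```text
time: 3.38
tool_pos: [0.5705, 0.0301, 0.1415]
tcp_rot: [1.69, 2.167, 0.596]
wrist_force: [0.1, -0.1, -0.2]
width: 0.749
```

```bash
python3 - <<'E'
from h import *
s=bot.read_state();print(s['q'].round(3),s['joint_torque'].round(2))
plan(bed(0,61,84),toolR_bed(YAW),step=17)
d=snap('scene','s3.png'); crop(d,200,100,420,250,3.5,'s3c.png')
E
```

```text
[-0.095 -0.139  2.305  0.369  0.491 -0.625] [  0.06 -26.23 -33.9    0.74  -2.13   0.  ]
t 3.38 pos [0.5705 0.0301 0.1415] F [ 0.1 -0.1 -0.2] w 0.749 tot rot [0.0145 0.0015 0.0001] tot shift tool [ 1.  -8.8 12.6] n 1
0.015 0.001 0.000 1.0 -8.8 12.6
```

View pics/s3c.png

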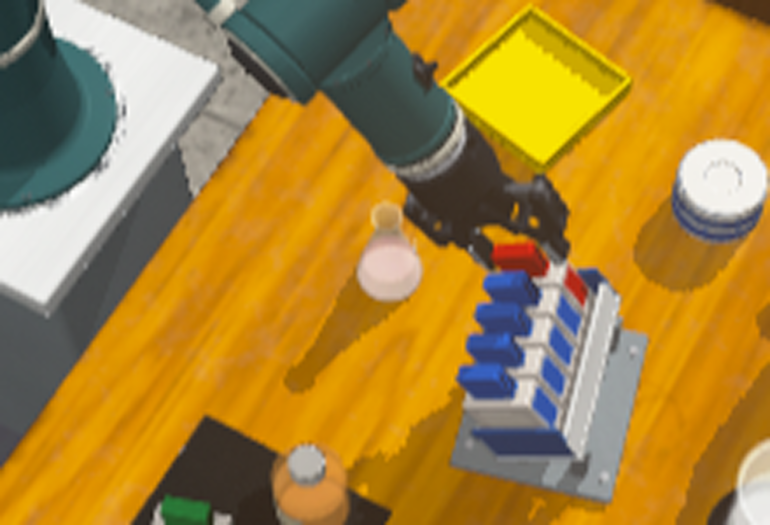

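Call:
{"fn": "servo_tool", "kwargs": {"targets": "0 0 0 0 0 0 64; 0 0 0 0 0 0 64; 0 0 0 0 0 0 64; 0 0 0 0 0 0 64"}}

```text
time: 3.77
tool_pos: [0.5711, 0.0298, 0.1429]
tcp_rot: [1.689, 2.165, 0.598]
wrist_force: [-1.2, -0.2, -0.0]
width: 0.749
```

Call:
{"fn": "servo_tool", "kwargs": {"targets": "0 0 0 0 0 5 64; 0 0 0 0 0 0 64"}}

```text
time: 3.93
tool_pos: [0.574, 0.0304, 0.1386]
tcp_rot: [1.689, 2.164, 0.598]
wrist_force: [-0.7, -0.2, -0.9]
width: 0.75
```

```bash
python3 - <<'E'
from h import *
s=bot.read_state();print(s['q'].round(3),s['joint_torque'].round(2))
plan(bed(0,61,84),toolR_bed(YAW),step=17)
E
```

```text
[-0.093 -0.128  2.304  0.375  0.479 -0.63 ] [-1.000e-02 -2.744e+01 -3.496e+01  7.900e-01 -2.410e+00 -4.000e-02]
t 3.93 pos [0.574  0.0304 0.1386] F [-0.7 -0.2 -0.9] w 0.75 tot rot [0.0174 0.0026 0.0002] tot shift tool [  1.5 -10.3   8.2] n 1
0.017 0.003 0.000 1.5 -10.3 8.2
```

Call:
{"fn": "servo_tool", "kwargs": {"targets": "0.009 0.001 0 1 -6 0 64; 0.009 0.001 0 0 -5 0 64; 0 0 0 0 0 0 64"}}

```text
time: 4.18
tool_pos: [0.5635, 0.0292, 0.1316]
tcp_rot: [1.7, 2.18, 0.58]
wrist_force: [0.3, 0.6, 0.4]
width: 0.751
```

```bash
python3 - <<'E'
from h import *
s=bot.read_state();print(s['q'].round(3),s['joint_torque'].round(2))
plan(bed(0,61,84),toolR_bed(YAW),step=17)
E
```

```text
[-0.096 -0.132  2.314  0.36   0.492 -0.62 ] [-3.000e-02 -2.670e+01 -3.432e+01  7.000e-01 -2.160e+00  3.000e-02]
t 4.18 pos [0.5635 0.0292 0.1316] F [0.3 0.6 0.4] w 0.751 tot rot [-0.0037 -0.0003  0.0002] tot shift tool [0.1 2.4 7.5] n 1
-0.004 -0.000 0.000 0.1 2.4 7.5
```

Call:
{"fn": "servo_tool", "kwargs": {"targets": "-0.003 0 0 0 1 4 64; 0 0 0 0 1 3 64; 0 0 0 0 0 0 64; 0 0 0 0 0 0 64"}}

```text
time: 4.52
tool_pos: [0.5686, 0.0305, 0.1254]
tcp_rot: [1.699, 2.178, 0.582]
wrist_force: [-0.1, 0.6, -0.9]
width: 0.748
```

```bash
python3 - <<'E'
from h import *
plan(bed(0,61,84),toolR_bed(YAW),step=17)
d=snap('wrist','w4.png')
E
```

```text
t 4.52 pos [0.5686 0.0305 0.1254] F [-0.1  0.6 -0.9] w 0.748 tot rot [-0.0013 -0.0003 -0.0001] tot shift tool [ 0.   1.  -0.4] n 1
-0.001 -0.000 -0.000 0.0 1.0 -0.4
```

View pics/w4.png

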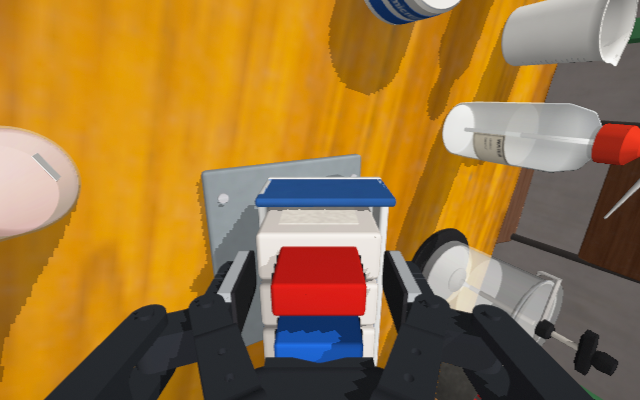

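The pads straddle the red grip evenly, with the grip spanning columns 272–366 and the pads at 240 and 400. I'll close on it.

Call:
{"fn": "servo_tool", "kwargs": {"targets": "0 0 0 0 0 0 50; 0 0 0 0 0 0 44; 0 0 0 0 0 0 38; 0 0 0 0 0 0 34; 0 0 0 0 0 0 34; 0 0 0 0 0 0 34", "newtons": 45}}

```text
time: 5.07
tool_pos: [0.5686, 0.0305, 0.1256]
tcp_rot: [1.698, 2.178, 0.583]
wrist_force: [0.3, -0.3, -0.3]
width: 0.459
```

```bash
python3 - <<'E'
from h import *
plan(bed(0,61,84),toolR_bed(YAW),step=17)
d=snap('wrist','w5.png')
E
```

```text
t 5.07 pos [0.5686 0.0305 0.1256] F [ 0.3 -0.3 -0.3] w 0.459 tot rot [-0.0012 -0.0004  0.0001] tot shift tool [ 0.   0.9 -0.2] n 1
-0.001 -0.000 0.000 0.0 0.9 -0.2
```

View pics/w5.png

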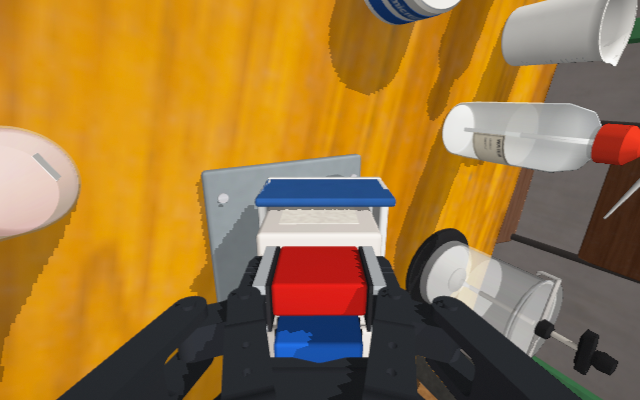

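Gripped at 39 mm. I'll draw it out slowly.

Call:
{"fn": "servo_tool", "kwargs": {"targets": "0 0 0 0 0 -5 34; 0 0 0 0 0 -8 34; 0 0 0 0 0 -8 34; 0 0 0 0 0 0 34"}}

```text
time: 5.45
tool_pos: [0.5582, 0.0278, 0.1457]
tcp_rot: [1.698, 2.177, 0.583]
wrist_force: [0.1, 0.4, -1.7]
width: 0.462
```

```bash
python3 - <<'E'
from h import *
plan(bed(-1,61,150),toolR_bed(YAW),step=17)
d=snap('wrist','w6.png')
E
```

```text
t 5.45 pos [0.5582 0.0278 0.1457] F [ 0.1  0.4 -1.7] w 0.462 tot rot [-0.0005  0.     -0.    ] tot shift tool [  0.2  -0.9 -43.4] n 3
-0.000 0.000 -0.000 0.1 -0.3 -14.5
-0.000 0.000 -0.000 0.1 -0.3 -14.5
-0.000 0.000 -0.000 0.1 -0.3 -14.5
```

View pics/w6.png

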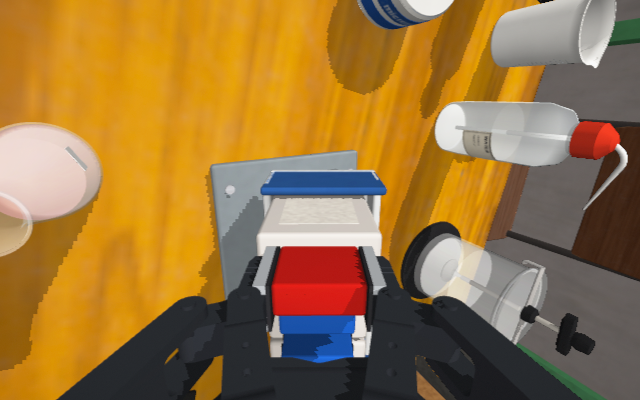

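Call:
{"fn": "servo_tool", "kwargs": {"targets": "0 0 0 0 0 -11 34; 0 0 0 0 0 -11 34; 0 0 0 0 0 -11 34; 0 0 0 0 0 -11 34; 0 0 0 0 0 -12 34; 0 0 0 0 0 -14 34; 0 0 0 0 0 -14 34; 0 0 0 0 0 0 34"}}

```text
time: 6.17
tool_pos: [0.5095, 0.0172, 0.2182]
tcp_rot: [1.704, 2.186, 0.575]
wrist_force: [0.8, -0.3, -1.1]
width: 0.459
```

```bash
python3 - <<'E'
from h import *
plan(bed(-1,61,195),toolR_bed(YAW),step=17,show=False)
d=snap('scene','s6.png'); crop(d,270,80,420,240,3.7,'s6c.png')
E
```

```text
t 6.17 pos [0.5095 0.0172 0.2182] F [ 0.8 -0.3 -1.1] w 0.459 tot rot [-0.0111 -0.0027 -0.    ] tot shift tool [-1.4  6.  -0.8] n 1
```

View pics/s6c.png

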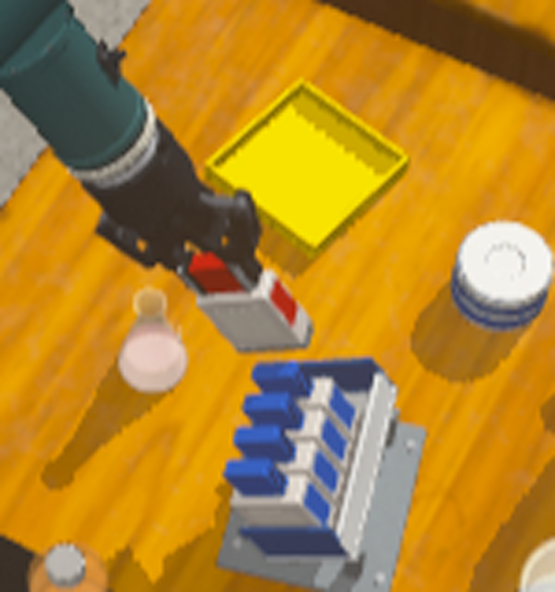

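Clean extraction; the neighbours stayed in place. Next, over to the tray.

```bash
python3 - <<'E'
from h import *
plan([0.454,0.276,0.20],toolR_down(30),step=26)
E
```

```text
t 6.22 pos [0.5093 0.0172 0.2171] F [ 0.   0.5 -2.2] w 0.461 tot rot [ 0.5087  0.068  -0.2709] tot shift tool [ 2.644e+02 -2.000e-01  2.030e+01] n 11
0.046 0.006 -0.025 24.0 -0.0 1.8
0.046 0.006 -0.025 24.0 0.7 2.0
0.046 0.006 -0.025 24.0 1.3 2.1
0.046 0.006 -0.025 23.9 2.0 2.1
0.046 0.006 -0.025 23.9 2.7 2.2
0.046 0.006 -0.025 23.8 3.4 2.2
0.046 0.006 -0.025 23.7 4.1 2.2
0.046 0.006 -0.025 23.5 4.8 2.1
0.046 0.006 -0.025 23.4 5.4 2.0
0.046 0.006 -0.025 23.2 6.1 1.9
0.046 0.006 -0.025 23.1 6.8 1.7
```

Call:
{"fn": "servo_tool", "kwargs": {"targets": "0.03 0.004 -0.02 18 0 -2 34; 0.046 0.006 -0.025 24 1 0 34; 0.046 0.006 -0.025 24 1 0 34; 0.046 0.006 -0.025 24 2 1 34; 0.046 0.006 -0.025 24 3 2 34; 0.046 0.006 -0.025 24 3 2 34; 0.046 0.006 -0.025 24 4 2 34; 0.046 0.006 -0.025 24 5 2 34"}}

```text
time: 6.88
tool_pos: [0.4605, 0.2015, 0.2044]
tcp_rot: [1.629, 2.579, 0.156]
wrist_force: [0.6, -0.2, -2.1]
width: 0.46
```

```bash
python3 - <<'E'
from h import *
plan([0.454,0.276,0.20],toolR_down(30),step=22)
E
```

```text
t 6.88 pos [0.4605 0.2015 0.2044] F [ 0.6 -0.2 -2.1] w 0.46 tot rot [ 0.1319  0.0244 -0.0793] tot shift tool [70.1 25.4  6.5] n 4
0.033 0.006 -0.020 17.5 6.4 1.6
0.033 0.006 -0.020 17.4 6.8 1.5
0.033 0.006 -0.020 17.2 7.1 1.4
0.033 0.006 -0.020 17.1 7.5 1.2
```

Call:
{"fn": "servo_tool", "kwargs": {"targets": "0.033 0.006 -0.02 18 6 2 34; 0.033 0.006 -0.02 17 7 2 34; 0.033 0.006 -0.02 17 7 1 34; 0.033 0.006 -0.02 16 7 1 34; 0 0 0 0 0 0 34; 0 0 0 0 0 0 34"}}

```text
time: 7.38
tool_pos: [0.4505, 0.2845, 0.1907]
tcp_rot: [-1.546, -2.721, 0.021]
wrist_force: [0.1, 0.3, -1.4]
width: 0.462
```

```bash
python3 - <<'E'
from h import *
plan([0.454,0.276,0.092],toolR_down(30),step=22)
d=snap('scene','s7.png'); crop(d,270,50,420,200,3.7,'s7c.png')
E
```

```text
t 7.38 pos [0.4505 0.2845 0.1907] F [ 0.1  0.3 -1.4] w 0.462 tot rot [-0.0173 -0.0036  0.0137] tot shift tool [-9.4  0.4 98.6] n 5
-0.003 -0.001 0.003 -1.9 0.1 19.7
-0.003 -0.001 0.003 -1.9 0.0 19.7
-0.003 -0.001 0.003 -1.9 -0.1 19.7
-0.003 -0.001 0.003 -1.8 -0.1 19.7
-0.003 -0.001 0.003 -1.8 -0.2 19.7
```

View pics/s7c.png

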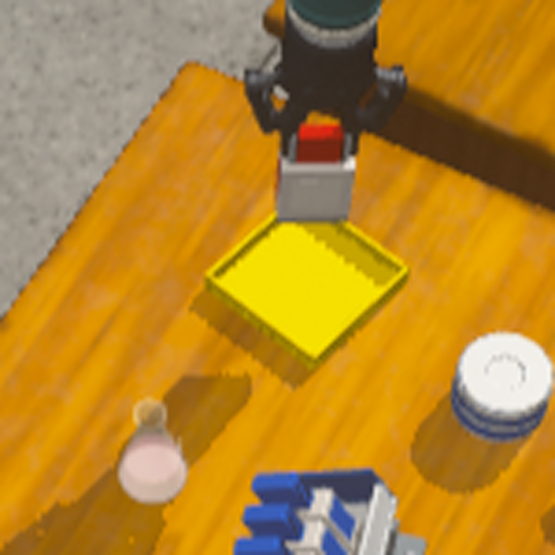

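Call:
{"fn": "servo_tool", "kwargs": {"targets": "-0.003 -0.001 0.003 -3 0 20 34; -0.004 -0.001 0.003 -2 0 20 34; -0.004 -0.001 0.003 -2 0 20 34; -0.003 -0.001 0.003 -2 0 18 34; -0.003 0 0 0 0 10 34; 0 0 0 0 0 4 34; 0 0 0 0 0 0 34; 0 0 0 0 0 0 34"}}

```text
time: 8.1
tool_pos: [0.4536, 0.2693, 0.094]
tcp_rot: [1.578, 2.713, 0.002]
wrist_force: [-0.8, 0.1, -1.4]
width: 0.464
```

```bash
python3 - <<'E'
from h import *
plan([0.454,0.276,0.090],toolR_down(30),step=22)
E
```

```text
t 8.1 pos [0.4536 0.2693 0.094 ] F [-0.8  0.1 -1.4] w 0.464 tot rot [ 0.0031  0.0023 -0.0063] tot shift tool [5.6 3.6 4. ] n 1
0.003 0.002 -0.006 5.6 3.6 4.0
```

Now in small steps until contact.

Call:
{"fn": "servo_tool", "kwargs": {"targets": "0.003 0.002 0 0 0 2 34; 0 0 0 0 0 1.5 34; 0 0 0 0 0 1 34; 0 0 0 0 0 0 34"}}

```text
time: 8.43
tool_pos: [0.4558, 0.2697, 0.0923]
tcp_rot: [1.579, 2.712, 0.007]
wrist_force: [0.9, 0.2, -1.9]
width: 0.462
```

```bash
python3 - <<'E'
from h import *
plan([0.454,0.276,0.089],toolR_down(30),step=22)
d=snap('side','sd8.png'); crop(d,240,120,360,220,5,'sd8c.png')
E
```

```text
t 8.43 pos [0.4558 0.2697 0.0923] F [ 0.9  0.2 -1.9] w 0.462 tot rot [ 0.0055  0.0003 -0.0072] tot shift tool [6.3 1.5 3.3] n 1
0.006 0.000 -0.007 6.3 1.5 3.3
```

View pics/sd8c.png

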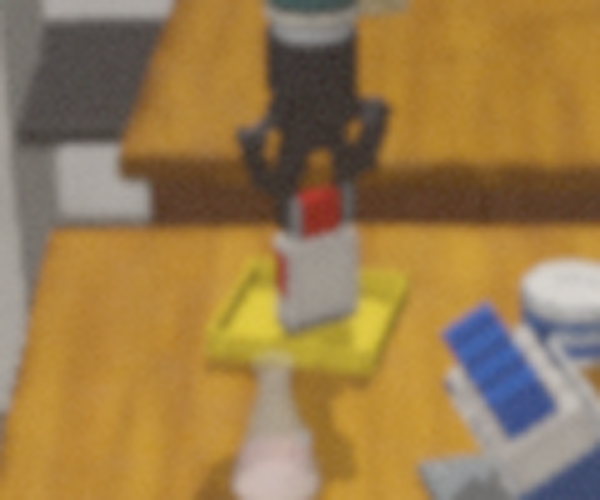

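Call:
{"fn": "servo_tool", "kwargs": {"targets": "0.003 0 0 0 0 3 34; 0.002 0 0 0 0 2 34; 0 0 0 0 0 0 34"}}

```text
time: 8.73
tool_pos: [0.4569, 0.2706, 0.0883]
tcp_rot: [1.579, 2.714, 0.004]
wrist_force: [-0.5, -0.1, -1.2]
width: 0.464
```

Call:
{"fn": "servo_tool", "kwargs": {"targets": "0 0 0 0 0 2 34; 0 0 0 0 0 0 34"}}

```text
time: 8.9
tool_pos: [0.4575, 0.2711, 0.0865]
tcp_rot: [1.579, 2.713, 0.005]
wrist_force: [-0.4, 0.1, -1.4]
width: 0.462
```

Call:
{"fn": "servo_tool", "kwargs": {"targets": "0 0 0 0 0 1.5 34; 0 0 0 0 0 0 34"}}

```text
time: 9.07
tool_pos: [0.4579, 0.2714, 0.0867]
tcp_rot: [1.578, 2.713, 0.005]
wrist_force: [0.4, 0.6, -1.1]
width: 0.462
```

Call:
{"fn": "servo_tool", "kwargs": {"targets": "0 0 0 0 0 1.5 34; 0 0 0 0 0 0 34"}}

```text
time: 9.23
tool_pos: [0.4586, 0.2717, 0.0866]
tcp_rot: [1.578, 2.713, 0.007]
wrist_force: [-0.4, 0.4, -1.7]
width: 0.462
```

Call:
{"fn": "servo_tool", "kwargs": {"targets": "0 0 0 0 0 3 34; 0 0 0 0 0 0 34"}}

```text
time: 9.4
tool_pos: [0.4597, 0.2723, 0.087]
tcp_rot: [1.577, 2.712, 0.009]
wrist_force: [-0.6, -0.4, -2.0]
width: 0.461
```

```bash
python3 - <<'E'
from h import *
for i in range(3):
    s=bot.read_state(); print(s['tool_pos'].round(4),s['wrist_force'].round(2),s['torque'].round(2))
d=snap('side','sd9.png'); crop(d,240,120,360,220,5,'sd9c.png')
s=bot.read_state(); print(s['tool_pos'].round(4),s['wrist_force'].round(2))
E
```

```text
[0.4597 0.2723 0.087 ] [-0.62 -0.38 -1.99] [ 0.01 -0.03 -0.  ]
[0.4597 0.2723 0.087 ] [-0.62 -0.38 -1.99] [ 0.01 -0.03 -0.  ]
[0.4597 0.2723 0.087 ] [-0.62 -0.38 -1.99] [ 0.01 -0.03 -0.  ]
[0.46   0.2725 0.0869] [ 0.72  0.42 -2.11]
```

View pics/sd9c.png

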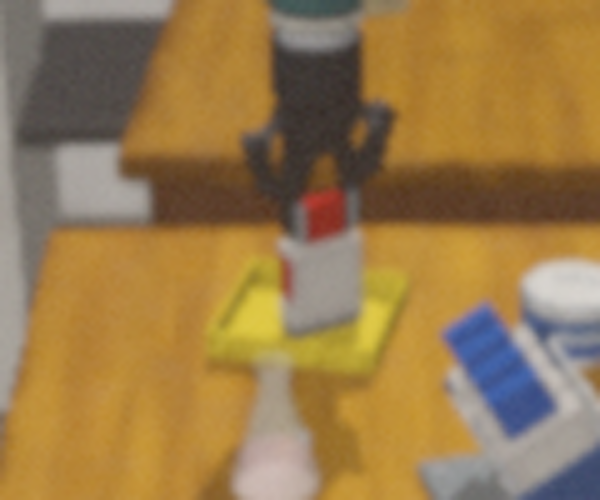

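```bash
python3 - <<'E'
from h import *
s=bot.read_state(); print(s['q'].round(3), s['joint_torque'].round(2), s['tcp_rot'])
print(np.c_[R.from_rotvec(s['tcp_rot']).as_matrix()].round(3))
E
```

```text
[ 4.880e-01  1.320e-01  2.047e+00 -1.000e-03  9.540e-01 -2.900e-02] [ 2.000e-02 -3.920e+01 -3.138e+01 -0.000e+00  2.000e-01 -0.000e+00] [1.57706638 2.71171355 0.01037198]
[[-0.495  0.869  0.007]
 [ 0.869  0.494  0.003]
 [-0.001  0.008 -1.   ]]
```

Call:
{"fn": "servo_tool", "kwargs": {"targets": "0 0 0 0 0 3 34"}}

```text
time: 9.53
tool_pos: [0.4606, 0.2728, 0.0861]
tcp_rot: [1.577, 2.711, 0.011]
wrist_force: [-8.5, -4.2, 33.6]
width: 0.461
```

```bash
python3 - <<'E'
from h import *
for i in range(2):
    s=bot.read_state(); print(s['tool_pos'].round(4),s['wrist_force'].round(2),s['q'].round(4))
d=snap('wrist','w9.png')
for i in range(2):
    s=bot.read_state(); print(s['tool_pos'].round(4),s['wrist_force'].round(2))
E
```

```text
[0.4606 0.2728 0.0861] [-8.48 -4.22 33.59] [ 4.8840e-01  1.3400e-01  2.0465e+00 -6.0000e-04  9.5250e-01 -2.8500e-02]
[0.4606 0.2728 0.0861] [-8.48 -4.22 33.59] [ 4.8840e-01  1.3400e-01  2.0465e+00 -6.0000e-04  9.5250e-01 -2.8500e-02]
[0.4605 0.2727 0.0862] [-3.57 -1.43 15.58]
[0.4605 0.2727 0.0862] [-3.57 -1.43 15.58]
```

View pics/w9.png

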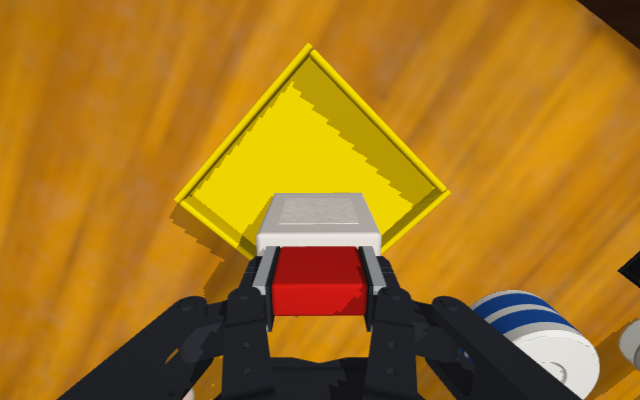

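The cartridge is on the tray floor: 33 N when pushed, and it sits inside the tray walls. I'll release it and back off.

Call:
{"fn": "servo_tool", "kwargs": {"targets": "0 0 0 0 0 0 42; 0 0 0 0 0 0 48; 0 0 0 0 0 0 56; 0 0 0 0 0 0 64; 0 0 0 0 0 0 64"}}

```text
time: 10.0
tool_pos: [0.4607, 0.2728, 0.0854]
tcp_rot: [1.577, 2.711, 0.012]
wrist_force: [0.0, 0.2, -1.0]
width: 0.749
```

```bash
python3 - <<'E'
from h import *
d=snap('wrist','w10.png'); s=bot.read_state(); print(s['tool_pos'].round(4),s['wrist_force'].round(2),s['width'])
E
```

```text
[0.4606 0.2728 0.0853] [-0.12 -1.5   0.18] 0.7509941398222668
```

View pics/w10.png

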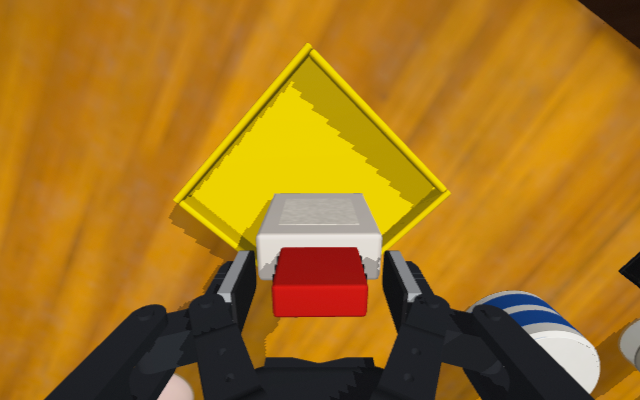

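Call:
{"fn": "servo_tool", "kwargs": {"targets": "0 0 0 0 0 -10 70; 0 0 0 0 0 -20 75; 0 0 0 0 0 -30 80; 0 0 0 0 0 -35 85; 0 0 0 0 0 -35 85; 0 0 0 0 0 -35 85"}}

```text
time: 10.55
tool_pos: [0.4519, 0.2682, 0.2459]
tcp_rot: [-1.575, -2.708, 0.023]
wrist_force: [1.3, -0.2, -0.2]
width: 0.991
```

```bash
python3 - <<'E'
from h import *
plan([0.4235,-0.285,0.25],toolR_down(20),step=36)
d=snap('scene','s11.png'); crop(d,290,60,410,220,3.7,'s11c.png')
E
```

```text
t 10.55 pos [0.4519 0.2682 0.2459] F [ 1.3 -0.2 -0.2] w 0.991 tot rot [-0.0169  0.0014  0.1682] tot shift tool [-466.8 -298.2    0.9] n 16
-0.001 0.000 0.011 -29.2 -18.6 0.1
-0.001 0.000 0.011 -29.4 -18.3 0.0
-0.001 0.000 0.011 -29.6 -18.0 0.0
-0.001 0.000 0.011 -29.7 -17.7 -0.0
-0.001 0.000 0.011 -29.9 -17.4 -0.0
-0.001 0.000 0.011 -30.1 -17.1 -0.0
-0.001 0.000 0.011 -30.3 -16.8 -0.1
-0.001 0.000 0.011 -30.5 -16.4 -0.1
-0.001 0.000 0.011 -30.6 -16.1 -0.1
-0.001 0.000 0.011 -30.8 -15.8 -0.1
-0.001 0.000 0.011 -31.0 -15.5 -0.1
-0.001 0.000 0.011 -31.1 -15.1 -0.2
-0.001 0.000 0.011 -31.3 -14.8 -0.2
-0.001 0.000 0.011 -31.4 -14.5 -0.2
-0.001 0.000 0.011 -31.6 -14.2 -0.2
-0.001 0.000 0.011 -31.7 -13.8 -0.2
```

View pics/s11c.png

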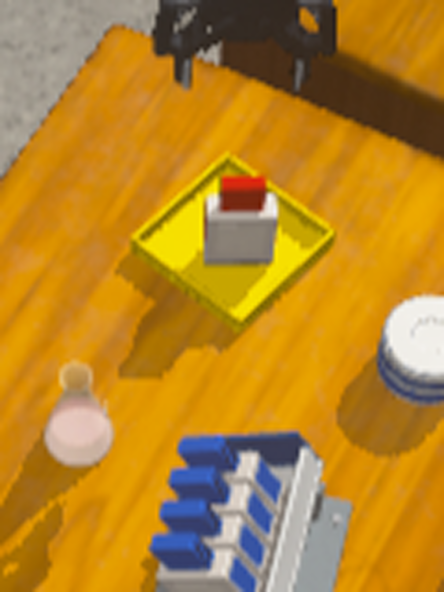

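The spent cartridge stands upright in the tray. Next, the fresh one.

Call:
{"fn": "servo_tool", "kwargs": {"targets": "-0.002 0 0.011 -29 -19 -2 85; -0.002 0 0.011 -29 -18 -2 85; -0.002 0 0.011 -30 -18 -1 85; -0.002 0 0.011 -30 -18 0 85; -0.002 0 0.011 -30 -17 0 85; -0.002 0 0.011 -30 -17 0 85; -0.002 0 0.011 -30 -17 0 85; -0.002 0 0.011 -30 -16 0 85"}}

```text
time: 11.27
tool_pos: [0.4461, -0.0073, 0.2713]
tcp_rot: [1.672, 2.633, 0.049]
wrist_force: [0.9, 0.4, 0.3]
width: 0.995
```

Call:
{"fn": "servo_tool", "kwargs": {"targets": "-0.001 0 0.011 -31 -16 0 85; -0.001 0 0.011 -31 -16 0 85; -0.001 0 0.011 -31 -15 0 85; -0.001 0 0.011 -31 -15 0 85; -0.001 0 0.011 -31 -15 0 85; -0.001 0 0.011 -31 -15 0 85; -0.001 0 0.011 -31 -14 0 85; 0 0 0 0 0 0 85"}}

```text
time: 11.93
tool_pos: [0.4303, -0.2659, 0.2721]
tcp_rot: [1.776, 2.547, 0.06]
wrist_force: [0.8, -0.3, 0.5]
width: 0.99
```

```bash
python3 - <<'E'
from h import *
plan([0.4235,-0.285,0.25],toolR_down(20),step=36)
E
```

```text
t 11.93 pos [ 0.4303 -0.2659  0.2721] F [ 0.8 -0.3  0.5] w 0.99 tot rot [0.052  0.0073 0.0042] tot shift tool [-15.4 -14.1  21.5] n 1
0.052 0.007 0.004 -15.4 -14.1 21.5
```

Call:
{"fn": "servo_tool", "kwargs": {"targets": "0.026 0.003 0.002 -8 -7 10 85; 0.026 0.003 0.002 -8 -7 11 85; 0 0 0 0 0 0 85; 0 0 0 0 0 0 85"}}

```text
time: 12.27
tool_pos: [0.4224, -0.2882, 0.251]
tcp_rot: [1.809, 2.568, -0.003]
wrist_force: [0.4, -0.1, 0.4]
width: 0.991
```

```bash
python3 - <<'E'
from h import *
plan([0.4235,-0.305,0.25],toolR_down(20),step=36,show=False)
d=snap('wrist','w12.png')
hsv=cv2.cvtColor(d['image'],cv2.COLOR_RGB2HSV)
mk=cv2.inRange(hsv,(50,120,40),(75,255,255));mk[:,450:]=0; print(cv2.boundingRect(mk))
print(proj(d,[[.4235,-.305,.12]]))
x,y,w,h=cv2.boundingRect(mk)
crop(d,max(x-30,0),max(y-40,0),x+w+30,min(y+h+30,400),6,'w12c.png'); print(max(x-30,0),max(y-40,0))
E
```

```text
t 12.27 pos [ 0.4224 -0.2882  0.251 ] F [ 0.4 -0.1  0.4] w 0.991 tot rot [-0.0013  0.0013 -0.0054] tot shift tool [-16.2  -4.6   1.1] n 1
(291, 184, 42, 27)
[[313.71575975 204.46990927]]
261 144
```

View pics/w12.png

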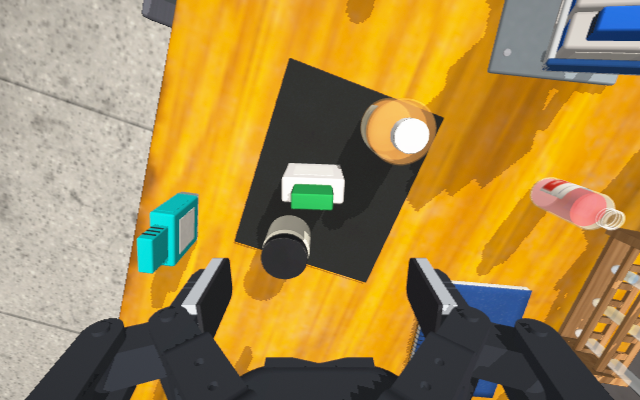

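View pics/w12c.png

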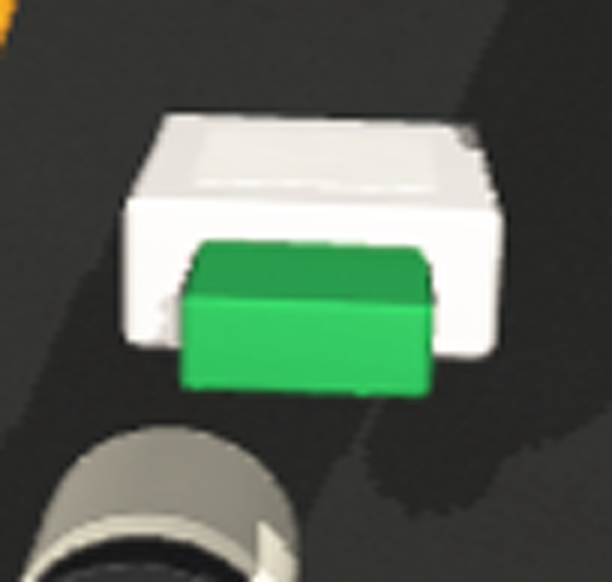

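```bash
python3 - <<'E'
from h import *
d=load('w12.png')
f=lambda l,z: np.array([onz(d,(u/6+261-.42,v/6+144-.42),z) for u,v in l])
for l,z in (([(182,296),(434,304),(431,397),(180,388)],.12),([(125,198),(501,209),(497,358),(126,346)],.084)):
    p=f(l,z); e=[p[1]-p[0],p[2]-p[3]]
    print(p.mean(0).round(4),[round(np.degrees(np.arctan2(v[1],v[0])),1) for v in e],[np.linalg.norm(v).round(4) for v in e],np.linalg.norm(p[3]-p[0]).round(4))
print('jar',onz(d,(287,256),.075),'cap',onz(d,(411,136),.112))
E
```

```text
[ 0.4207 -0.3027  0.12  ] [np.float64(17.7), np.float64(17.4)] [np.float64(0.0393), np.float64(0.0398)] 0.0153
[ 0.4208 -0.3025  0.084 ] [np.float64(17.9), np.float64(17.7)] [np.float64(0.0651), np.float64(0.066)] 0.0271
jar [ 0.41985274 -0.39114471  0.075     ] cap [ 0.48550083 -0.21603399  0.112     ]
```

```bash
python3 - <<'E'
from h import *
plan([0.4208,-0.3026,0.14],toolR_down(17.7),step=22)
E
```

```text
t 12.32 pos [ 0.4223 -0.2879  0.2508] F [-0.6 -0.6  0.1] w 0.998 tot rot [-0.0016  0.001   0.0351] tot shift tool [-13.2  -6.2 110.8] n 6
-0.000 0.000 0.006 -2.2 -1.0 18.5
-0.000 0.000 0.006 -2.2 -1.0 18.5
-0.000 0.000 0.006 -2.2 -1.0 18.5
-0.000 0.000 0.006 -2.2 -1.0 18.5
-0.000 0.000 0.006 -2.2 -1.0 18.5
-0.000 0.000 0.006 -2.3 -1.0 18.5
```

Call:
{"fn": "servo_tool", "kwargs": {"targets": "0 0 0.006 -2 -1 18 80; 0 0 0.006 -2 -1 18 75; 0 0 0.006 -2 -1 18 70; 0 0 0.006 -2 -1 18 66; 0 0 0.006 -2 -1 18 66; 0 0 0.006 -2 -1 18 66; 0 0 0 0 0 0 66; 0 0 0 0 0 0 66"}}

```text
time: 12.98
tool_pos: [0.426, -0.2949, 0.1448]
tcp_rot: [1.837, 2.537, 0.004]
wrist_force: [0.3, -0.3, 0.1]
width: 0.773
```

```bash
python3 - <<'E'
from h import *
plan([0.4208,-0.3026,0.086],toolR_down(17.7),step=13)
d=snap('wrist','w13.png')
E
```

```text
t 12.98 pos [ 0.426  -0.2949  0.1448] F [ 0.3 -0.3  0.1] w 0.773 tot rot [0.0077 0.006  0.0084] tot shift tool [-5.4 -7.8 58.8] n 5
0.002 0.001 0.002 -1.1 -1.6 11.8
0.002 0.001 0.002 -1.1 -1.5 11.8
0.002 0.001 0.002 -1.1 -1.5 11.8
0.002 0.001 0.002 -1.1 -1.5 11.8
0.002 0.001 0.002 -1.1 -1.5 11.8
```

View pics/w13.png

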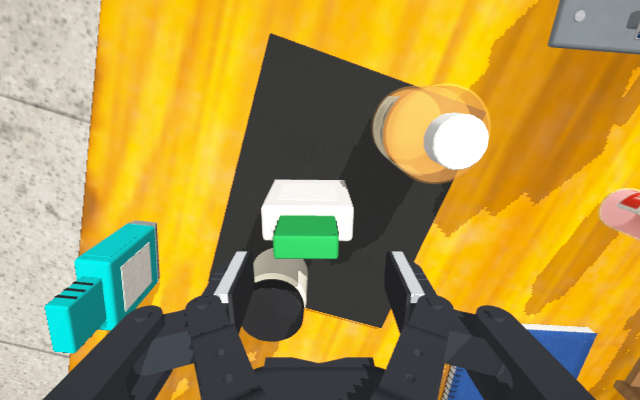

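Call:
{"fn": "servo_tool", "kwargs": {"targets": "0.004 0.003 0.004 -3 -5 4 66; 0.003 0.003 0.004 -3 -4 6 66; 0 0 0 0 0 8 66; 0 0 0 0 0 0 66"}}

```text
time: 13.37
tool_pos: [0.4215, -0.3049, 0.1303]
tcp_rot: [1.847, 2.533, 0.001]
wrist_force: [0.3, 0.2, 0.2]
width: 0.775
```

```bash
python3 - <<'E'
from h import *
plan([0.4208,-0.3026,0.086],toolR_down(17.7),step=13)
E
```

```text
t 13.37 pos [ 0.4215 -0.3049  0.1303] F [0.3 0.2 0.2] w 0.775 tot rot [0.0046 0.0057 0.0018] tot shift tool [ 2.7 -0.2 44.3] n 4
0.001 0.001 0.000 0.7 -0.0 11.1
0.001 0.001 0.000 0.6 -0.0 11.1
0.001 0.001 0.000 0.6 -0.0 11.1
0.001 0.001 0.000 0.6 -0.0 11.1
```

Call:
{"fn": "servo_tool", "kwargs": {"targets": "0.001 0.002 0 1 0 11 66; 0.001 0.002 0 1 0 11 66; 0.001 0.002 0 0.5 0 11 66; 0 0 0 0 0 7 66; 0 0 0 0 0 0 66"}}

```text
time: 13.78
tool_pos: [0.421, -0.3029, 0.0865]
tcp_rot: [1.852, 2.537, 0.003]
wrist_force: [-0.9, 0.7, -0.4]
width: 0.775
```

```bash
python3 - <<'E'
from h import *
plan([0.4208,-0.3026,0.086],toolR_down(17.7),step=13)
E
```

```text
t 13.78 pos [ 0.421  -0.3029  0.0865] F [-0.9  0.7 -0.4] w 0.775 tot rot [ 0.002  -0.0002  0.0008] tot shift tool [ 0.4 -0.1  0.5] n 1
0.002 -0.000 0.001 0.4 -0.1 0.5
```

Aligned to within 1 mm. Closing.

Call:
{"fn": "servo_tool", "kwargs": {"targets": "0 0 0 0 0 0 54; 0 0 0 0 0 0 46; 0 0 0 0 0 0 38; 0 0 0 0 0 0 34; 0 0 0 0 0 0 34; 0 0 0 0 0 0 34", "newtons": 45}}

```text
time: 14.28
tool_pos: [0.4204, -0.3024, 0.0854]
tcp_rot: [-1.851, -2.537, -0.003]
wrist_force: [-1.0, -1.0, -1.2]
width: 0.462
```

```bash
python3 - <<'E'
from h import *
plan([0.4208,-0.3026,0.086],toolR_down(17.7),step=13,show=False)
d=snap('wrist','w14.png')
E
```

```text
t 14.28 pos [ 0.4204 -0.3024  0.0854] F [-1.  -1.  -1.2] w 0.462 tot rot [ 0.0006 -0.0021  0.001 ] tot shift tool [-0.3  0.3 -0.6] n 1
```

View pics/w14.png

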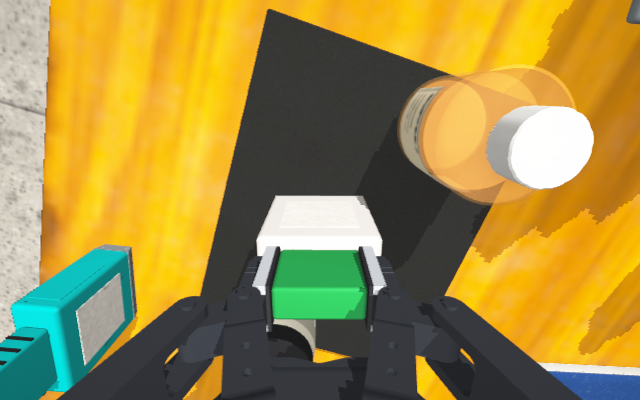

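Call:
{"fn": "servo_tool", "kwargs": {"targets": "0 0 0 0 0 -8 34; 0 0 0 0 0 -20 34; 0 0 0 0 0 -30 34; 0 0 0 0 0 -35 34; 0 0 0 0 0 -38 34; 0 0 0 0 0 -38 34; 0 0 0 0 0 0 34"}}

```text
time: 14.92
tool_pos: [0.4175, -0.3003, 0.2608]
tcp_rot: [-1.846, -2.529, -0.004]
wrist_force: [1.2, -0.8, -0.2]
width: 0.459
```

```bash
cat >> h.py <<'E'
ORG=np.array([0.6236,-0.0185,0.0557])
E
python3 - <<'E'
from h import *
print(bed(0,61,210))
plan(bed(-5,61,215),toolR_bed(YAW),step=26)
d=snap('scene','s14.png'); crop(d,180,100,420,320,3,'s14c.png')
E
```

```text
[0.50690292 0.01508262 0.23756533]
t 14.92 pos [ 0.4175 -0.3003  0.2608] F [ 1.2 -0.8 -0.2] w 0.459 tot rot [-0.5282 -0.0264  0.0598] tot shift tool [273.3 174.7  23.3] n 13
-0.041 -0.002 0.005 21.0 13.4 1.8
-0.041 -0.002 0.005 21.1 13.3 2.3
-0.041 -0.002 0.005 21.2 13.1 2.8
-0.041 -0.002 0.005 21.2 12.8 3.3
-0.041 -0.002 0.005 21.3 12.6 3.7
-0.041 -0.002 0.005 21.4 12.3 4.2
-0.041 -0.002 0.005 21.4 12.1 4.7
-0.041 -0.002 0.005 21.5 11.8 5.1
-0.041 -0.002 0.005 21.5 11.4 5.5
-0.041 -0.002 0.005 21.6 11.1 5.9
-0.041 -0.002 0.005 21.7 10.8 6.3
-0.041 -0.002 0.005 21.7 10.4 6.7
-0.041 -0.002 0.005 21.8 10.0 7.1
```

View pics/s14c.png

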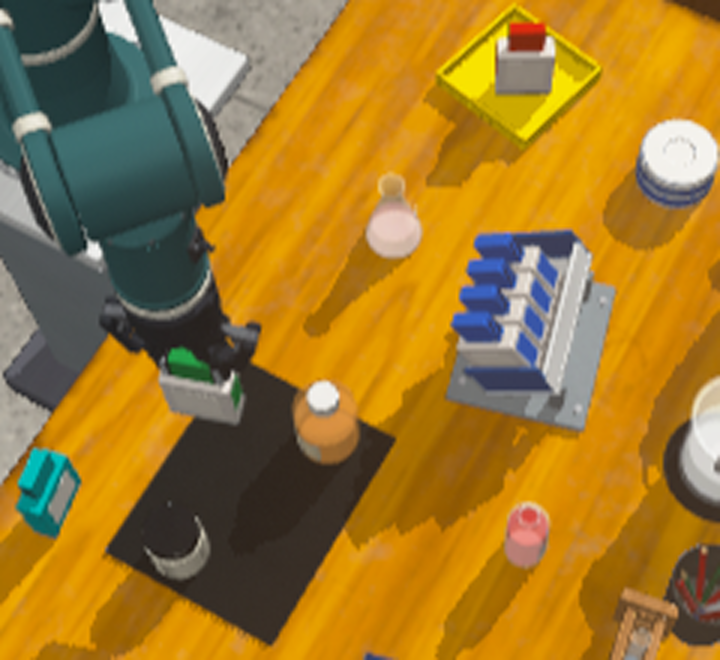

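Call:
{"fn": "servo_tool", "kwargs": {"targets": "-0.03 -0.002 0.005 16 10 -3 34; -0.041 -0.002 0.005 21 13 -2 34; -0.041 -0.002 0.005 21 13 0 34; -0.041 -0.002 0.005 21 13 1 34; -0.041 -0.002 0.005 21 13 2 34; -0.041 -0.002 0.005 21 12 3 34; -0.041 -0.002 0.005 21 12 3 34; -0.041 -0.002 0.005 21 12 4 34"}}

```text
time: 15.63
tool_pos: [0.4628, -0.1098, 0.2572]
tcp_rot: [1.79, 2.324, 0.376]
wrist_force: [0.3, 0.0, -0.9]
width: 0.463
```

```bash
python3 - <<'E'
from h import *
plan(bed(-5,61,215),toolR_bed(YAW),step=22)
E
```

```text
t 15.63 pos [ 0.4628 -0.1098  0.2572] F [ 0.3  0.  -0.9] w 0.463 tot rot [-0.2093 -0.0138  0.009 ] tot shift tool [109.3  58.7  38.8] n 6
-0.035 -0.002 0.002 18.2 9.8 6.5
-0.035 -0.002 0.002 18.2 9.5 6.8
-0.035 -0.002 0.002 18.3 9.3 7.1
-0.035 -0.002 0.002 18.3 9.0 7.3
-0.035 -0.002 0.002 18.3 8.7 7.6
-0.035 -0.002 0.002 18.4 8.4 7.9
```

Call:
{"fn": "servo_tool", "kwargs": {"targets": "-0.035 -0.002 0.002 19 7 0 34; -0.035 -0.002 0.002 19 8 2 34; -0.035 -0.002 0.002 19 8 4 34; -0.035 -0.002 0.002 18 8 5 34; -0.035 -0.002 0.002 18 8 6 34; -0.035 -0.002 0.002 18 8 8 34; 0 0 0 0 0 0 34"}}

```text
time: 16.22
tool_pos: [0.4773, 0.0218, 0.2396]
tcp_rot: [1.712, 2.185, 0.59]
wrist_force: [-0.1, 0.6, -1.4]
width: 0.461
```

```bash
python3 - <<'E'
from h import *
print(inbed(bot.read_state()['tool_pos']))
plan(bed(0,61,200),toolR_bed(YAW),step=22)
d=snap('wrist','w15.png')
d=snap('scene','s15.png'); crop(d,270,110,420,260,4,'s15c.png')
E
```

```text
[-22.43423506  74.73972585 225.34326753]
t 16.22 pos [0.4773 0.0218 0.2396] F [-0.1  0.6 -1.4] w 0.461 tot rot [-0.0074 -0.0126 -0.0078] tot shift tool [-13.9  22.7  25. ] n 2
-0.004 -0.006 -0.004 -6.9 11.4 12.5
-0.004 -0.006 -0.004 -6.9 11.3 12.6
```

View pics/w15.png

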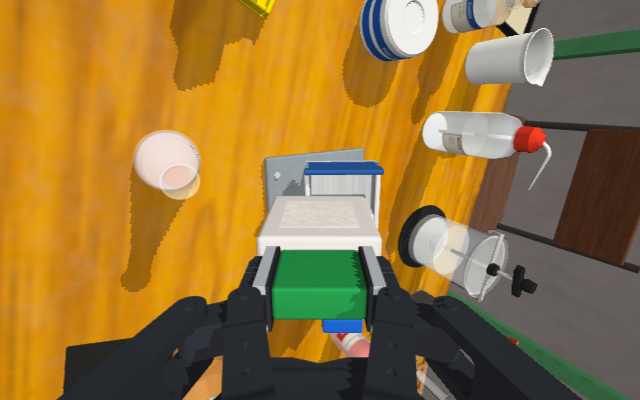

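View pics/s15c.png

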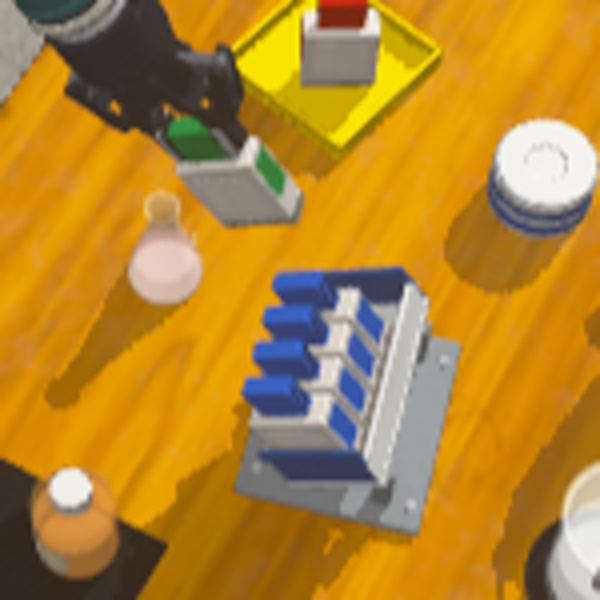

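```bash
python3 - <<'E'
from h import *
print('spent seat tool inbed',inbed([.5686,.0305,.1256]))
for n,lo,hi in [('w5.png',(0,150,60),(8,255,255)),('w6.png',(0,150,60),(8,255,255)),('w14.png',(50,120,40),(80,255,255)),('w15.png',(50,120,40),(80,255,255))]:
    d=load(n); hsv=cv2.cvtColor(d['image'],cv2.COLOR_RGB2HSV); mk=cv2.inRange(hsv,lo,hi)
    out=[]
    for u in (295,318,340):
        c=d['image'][:,u].astype(int); m=np.where(mk[230:340,u])[0]+230
        ch=c[:, 0 if lo[0]==0 else 1]; g=np.diff(ch)[270:310]; out.append((m.min(),m.max(),270+int(np.argmax(g))))
    row=mk[300]; r=np.where(row[250:390])[0]+250; print(n,out,r.min(),r.max())
    K=d['mtx']; T=d['T_tool_cam']
    def tool(uv,z):
        v=T[:3,:3]@np.array([(uv[0]-K[0,2])/K[0,0],-(uv[1]-K[1,2])/K[1,1],-1.]); o=T[:3,3]; return (o+v*(z-o[2])/v[2])*1000
    print('  top edges in tool x:',[tool((318,out[1][k]+.5),-.0346)[0].round(2) for k in (1,2)])
E
```

```text
spent seat tool inbed [-0.90849654 60.9225544  81.23808836]
w5.png [(np.int64(247), np.int64(314), 283), (np.int64(247), np.int64(314), 282), (np.int64(247), np.int64(314), 282)] 272 366
  top edges in tool x: [np.float64(-6.75), np.float64(9.06)]
w6.png [(np.int64(247), np.int64(314), 283), (np.int64(247), np.int64(314), 282), (np.int64(247), np.int64(314), 282)] 272 366
  top edges in tool x: [np.float64(-6.75), np.float64(9.06)]
w14.png [(np.int64(250), np.int64(318), 286), (np.int64(250), np.int64(319), 286), (np.int64(250), np.int64(319), 287)] 272 366
  top edges in tool x: [np.float64(-9.57), np.float64(6.97)]
w15.png [(np.int64(250), np.int64(318), 288), (np.int64(250), np.int64(318), 288), (np.int64(250), np.int64(318), 288)] 272 366
  top edges in tool x: [np.float64(-8.8), np.float64(6.21)]
```

```bash
python3 - <<'E'
from h import *
plan(bed(1.5,63.2,195),toolR_bed(YAW),step=13)
E
```

```text
t 16.32 pos [0.4782 0.0198 0.241 ] F [-0.2  0.2 -1.3] w 0.458 tot rot [-0.0075 -0.0103 -0.0071] tot shift tool [-9.5 23.2 31.1] n 4
-0.002 -0.003 -0.002 -2.4 5.8 7.8
-0.002 -0.003 -0.002 -2.4 5.8 7.8
-0.002 -0.003 -0.002 -2.4 5.8 7.8
-0.002 -0.003 -0.002 -2.3 5.8 7.8
```

Call:
{"fn": "servo_tool", "kwargs": {"targets": "-0.002 -0.003 -0.002 -2 6 7 34; -0.002 -0.003 -0.002 -2 6 8 34; -0.002 -0.003 -0.002 -2 6 8 34; -0.002 -0.002 -0.002 -2 5 8 34; 0 0 0 0 0 0 34; 0 0 0 0 0 0 34"}}

```text
time: 16.82
tool_pos: [0.52, 0.0155, 0.224]
tcp_rot: [1.701, 2.171, 0.576]
wrist_force: [0.3, 0.8, -2.2]
width: 0.459
```

```bash
python3 - <<'E'
from h import *
plan(bed(1.5,63.2,180),toolR_bed(YAW),step=13)
E
```

```text
t 16.82 pos [0.52   0.0155 0.224 ] F [ 0.3  0.8 -2.2] w 0.459 tot rot [-0.001   0.0067 -0.0023] tot shift tool [ 5.1 -2.8 11.9] n 2
-0.000 0.003 -0.001 2.5 -1.4 5.9
-0.000 0.003 -0.001 2.5 -1.4 5.9
```

Call:
{"fn": "servo_tool", "kwargs": {"targets": "0 0.003 -0.001 3 -1.5 3 34; -0.001 0.004 -0.001 2.5 -1.5 4 34; 0 0 0 0 0 0 34; 0 0 0 0 0 0 34"}}

```text
time: 17.15
tool_pos: [0.5199, 0.0199, 0.2155]
tcp_rot: [1.701, 2.176, 0.583]
wrist_force: [-0.2, -0.3, -0.9]
width: 0.464
```

```bash
python3 - <<'E'
from h import *
plan(bed(1.5,63.2,170),toolR_bed(YAW),step=13)
E
```

```text
t 17.15 pos [0.5199 0.0199 0.2155] F [-0.2 -0.3 -0.9] w 0.464 tot rot [-0.0012  0.0001 -0.0023] tot shift tool [ 0.7  0.6 14. ] n 2
-0.001 0.000 -0.001 0.3 0.3 7.0
-0.001 0.000 -0.001 0.3 0.3 7.0
```

Call:
{"fn": "servo_tool", "kwargs": {"targets": "-0.001 0 -0.001 0.5 0.3 7 34; -0.001 0 -0.001 0.3 0.3 8 34; 0 0 0 0 0 0 34; 0 0 0 0 0 0 34"}}

```text
time: 17.48
tool_pos: [0.528, 0.0231, 0.202]
tcp_rot: [1.696, 2.175, 0.585]
wrist_force: [-0.6, -0.6, -1.7]
width: 0.458
```

```bash
python3 - <<'E'
from h import *
plan(bed(1.5,63.2,150),toolR_bed(YAW),step=13)
d=snap('wrist','w17.png'); crop(d,200,130,440,330,3.2,'w17c.png')
d=snap('scene','s17.png'); crop(d,310,130,410,230,5.8,'s17c.png')
E
```

```text
t 17.48 pos [0.528  0.0231 0.202 ] F [-0.6 -0.6 -1.7] w 0.458 tot rot [0.0023 0.0005 0.0002] tot shift tool [-0.4 -0.2 18. ] n 2
0.001 0.000 0.000 -0.2 -0.1 9.0
0.001 0.000 0.000 -0.2 -0.1 9.0
```

View pics/w17c.png

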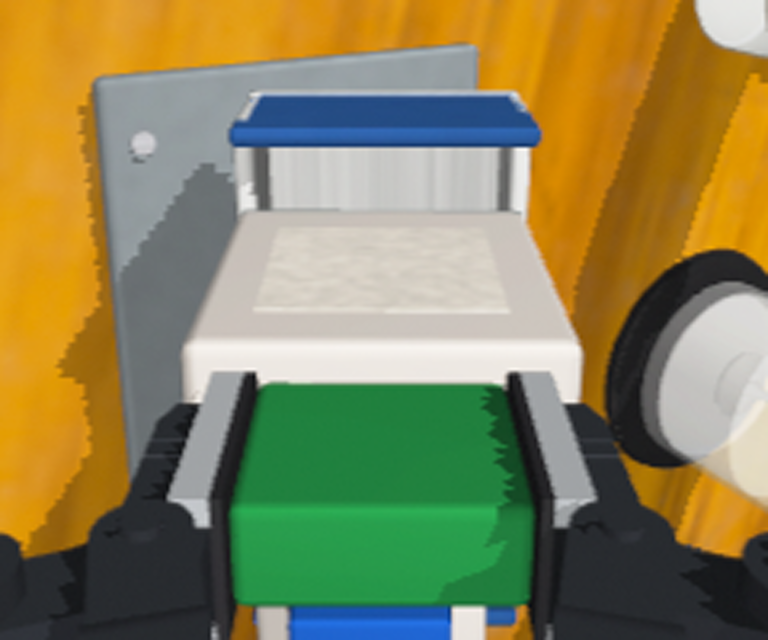

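View pics/s17c.png

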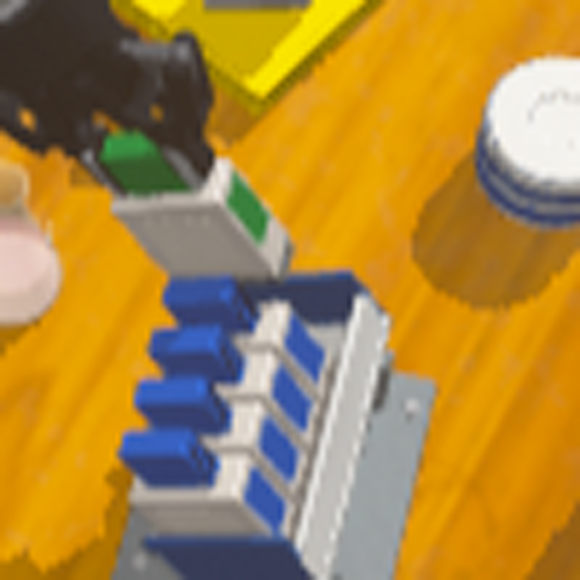

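Aligned: the slot walls centre at crop column 383 and the case at 382. I'll lower it.

Call:
{"fn": "servo_tool", "kwargs": {"targets": "0.001 0 0 -0.3 0 7 34; 0.001 0 0 0 0 7 34; 0 0 0 0 0 7 34; 0 0 0 0 0 0 34"}}

```text
time: 17.92
tool_pos: [0.5397, 0.0253, 0.1833]
tcp_rot: [1.696, 2.175, 0.584]
wrist_force: [-1.0, 0.6, -2.8]
width: 0.458
```

```bash
python3 - <<'E'
from h import *
plan(bed(1.5,63.2,130),toolR_bed(YAW),step=13)
E
```

```text
t 17.92 pos [0.5397 0.0253 0.1833] F [-1.   0.6 -2.8] w 0.458 tot rot [0.002  0.0013 0.0004] tot shift tool [ 0.2 -1.1 15.9] n 2
0.001 0.001 0.000 0.1 -0.6 8.0
0.001 0.001 0.000 0.1 -0.5 8.0
```

Call:
{"fn": "servo_tool", "kwargs": {"targets": "0.001 0.001 0 0.1 -0.5 7 34; 0.001 0 0 0 -0.5 7 34; 0 0 0 0 0 6 34; 0 0 0 0 0 0 34"}}

```text
time: 18.25
tool_pos: [0.5494, 0.028, 0.1628]
tcp_rot: [1.698, 2.178, 0.582]
wrist_force: [-0.6, 0.2, -1.5]
width: 0.462
```

```bash
python3 - <<'E'
from h import *
plan(bed(1.5,63.2,110),toolR_bed(YAW),step=13)
E
```

```text
t 18.25 pos [0.5494 0.028  0.1628] F [-0.6  0.2 -1.5] w 0.462 tot rot [-0.0014 -0.0002  0.0003] tot shift tool [ 0.   0.5 13.1] n 2
-0.001 -0.000 0.000 0.0 0.3 6.5
-0.001 -0.000 0.000 0.0 0.3 6.5
```

Call:
{"fn": "servo_tool", "kwargs": {"targets": "-0.001 0 0 0 0.3 7 34; 0 0 0 0 0.3 7 34; 0 0 0 0 0 7 34; 0 0 0 0 0 0 34"}}

```text
time: 18.58
tool_pos: [0.5612, 0.0309, 0.1427]
tcp_rot: [1.698, 2.178, 0.583]
wrist_force: [0.1, -0.8, -1.6]
width: 0.462
```

```bash
python3 - <<'E'
from h import *
plan(bed(1.5,63.2,82),toolR_bed(YAW),step=13)
d=snap('scene','s18.png'); crop(d,310,130,410,230,5.8,'s18c.png')
E
```

```text
t 18.58 pos [0.5612 0.0309 0.1427] F [ 0.1 -0.8 -1.6] w 0.462 tot rot [-0.0007 -0.0002  0.0001] tot shift tool [ 0.   0.  17.6] n 2
-0.000 -0.000 0.000 0.0 0.0 8.8
-0.000 -0.000 0.000 0.0 0.0 8.8
```

View pics/s18c.png

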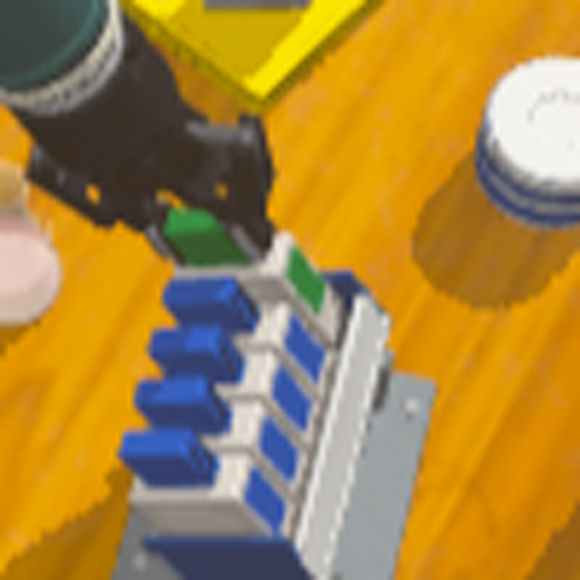

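Sliding in freely with no side load. Now the last 17 mm.

Call:
{"fn": "servo_tool", "kwargs": {"targets": "0 0 0 0 0 6 34; 0 0 0 0 0 5 34; 0 0 0 0 0 3 34; 0 0 0 0 0 0 34"}}

```text
time: 18.97
tool_pos: [0.5692, 0.0327, 0.1304]
tcp_rot: [1.697, 2.177, 0.584]
wrist_force: [-0.4, -0.5, -2.1]
width: 0.463
```

Call:
{"fn": "servo_tool", "kwargs": {"targets": "0 0 0 0 0 2 34"}}

```text
time: 19.05
tool_pos: [0.5704, 0.033, 0.1288]
tcp_rot: [1.697, 2.176, 0.584]
wrist_force: [0.2, 1.5, -1.9]
width: 0.465
```

```bash
python3 - <<'E'
from h import *
plan(bed(1.5,63.2,81.2),toolR_bed(YAW),step=13)
E
```

```text
t 19.05 pos [0.5704 0.033  0.1288] F [ 0.2  1.5 -1.9] w 0.465 tot rot [0.0011 0.0003 0.0003] tot shift tool [ 0.3 -1.2  1.6] n 1
0.001 0.000 0.000 0.3 -1.2 1.6
```

Call:
{"fn": "servo_tool", "kwargs": {"targets": "0.001 0 0 0 -0.6 2 34"}}

```text
time: 19.13
tool_pos: [0.5711, 0.0331, 0.1268]
tcp_rot: [1.697, 2.177, 0.583]
wrist_force: [-2.0, -1.0, 1.7]
width: 0.467
```

Call:
{"fn": "servo_tool", "kwargs": {"targets": "0 0 0 0 -0.5 2 34"}}

```text
time: 19.22
tool_pos: [0.5713, 0.0331, 0.1268]
tcp_rot: [1.696, 2.179, 0.583]
wrist_force: [-47.3, -13.3, 51.6]
width: 0.458
```

```bash
python3 - <<'E'
from h import *
plan(bed(1.5,63.2,81.2),toolR_bed(YAW),step=13)
E
```

```text
t 19.22 pos [0.5713 0.0331 0.1268] F [-47.3 -13.3  51.6] w 0.458 tot rot [-0.     -0.0004  0.002 ] tot shift tool [ 0.4 -1.  -0.6] n 1
-0.000 -0.000 0.002 0.4 -1.0 -0.6
```

Floor contact (about 70 N along bed z, at the expected depth). I'll relax and release.

Call:
{"fn": "servo_tool", "kwargs": {"targets": "0 0 0 0 0 -0.5 34; 0 0 0 0 0 0 34"}}

```text
time: 19.38
tool_pos: [0.5716, 0.0327, 0.1292]
tcp_rot: [1.694, 2.177, 0.585]
wrist_force: [0.3, -0.2, -1.4]
width: 0.463
```

```bash
python3 - <<'E'
from h import *
plan(bed(1.5,63.2,81.2),toolR_bed(YAW),step=13,show=False)
d=snap('wrist','w19.png')
E
```

```text
t 19.38 pos [0.5716 0.0327 0.1292] F [ 0.3 -0.2 -1.4] w 0.463 tot rot [0.0022 0.0004 0.0025] tot shift tool [ 0.9 -2.4  1.5] n 1
```

View pics/w19.png

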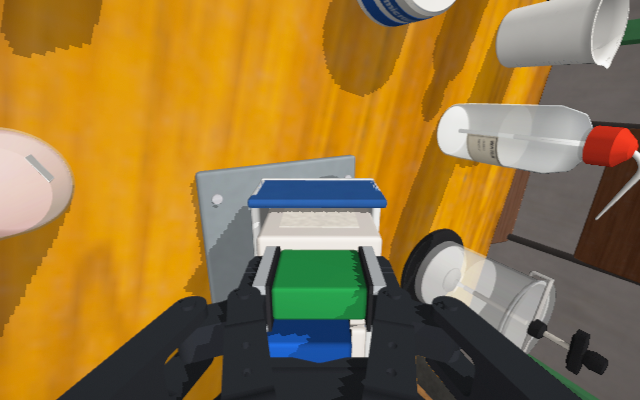

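Call:
{"fn": "servo_tool", "kwargs": {"targets": "0.001 0 0.001 0.4 -1.5 2 34; 0.001 0 0.001 0.4 -1 1.5 34"}}

```text
time: 19.6
tool_pos: [0.5721, 0.033, 0.1272]
tcp_rot: [1.694, 2.176, 0.584]
wrist_force: [-28.7, -9.6, 33.8]
width: 0.46
```

```bash
python3 - <<'E'
from h import *
plan(bed(1.5,63.2,81.2),toolR_bed(YAW),step=13,show=False)
E
```

```text
t 19.6 pos [0.5721 0.033  0.1272] F [-28.7  -9.6  33.8] w 0.46 tot rot [0.0028 0.0013 0.0017] tot shift tool [ 0.7 -1.8 -0.6] n 1
```

In contact (about 45 N), so I'll release here.

Call:
{"fn": "servo_tool", "kwargs": {"targets": "0 0 0 0 0 0 42; 0 0 0 0 0 0 46; 0 0 0 0 0 0 52; 0 0 0 0 0 0 60; 0 0 0 0 0 0 64; 0 0 0 0 0 0 64"}}

```text
time: 20.1
tool_pos: [0.5735, 0.033, 0.1279]
tcp_rot: [1.693, 2.173, 0.586]
wrist_force: [-0.1, 0.5, 0.0]
width: 0.749
```

```bash
python3 - <<'E'
from h import *
plan(bed(1.5,63.2,81.2),toolR_bed(YAW),step=13,show=False)
d=snap('wrist','w20.png')
E
```

```text
t 20.1 pos [0.5735 0.033  0.1279] F [-0.1  0.5  0. ] w 0.749 tot rot [0.0056 0.0024 0.0016] tot shift tool [ 1.1 -3.4 -0.7] n 1
```

View pics/w20.png

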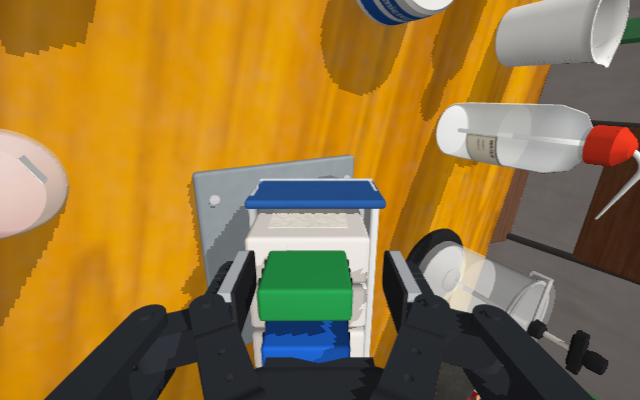

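The fresh cartridge slid onto the front stop on release. I'll centre the fingers and withdraw along the bed normal.

Call:
{"fn": "servo_tool", "kwargs": {"targets": "0.002 0.001 0 0.5 -5 0 68; 0.002 0 0 0 -1 -8 68; 0 0 0 0 -0.5 -12 68; 0 0 0 0 0 -20 68; 0 0 0 0 0 -30 75; 0 0 0 0 0 -30 85; 0 0 0 0 0 -30 85; 0 0 0 0 0 0 85"}}

```text
time: 20.82
tool_pos: [0.4973, 0.0158, 0.2385]
tcp_rot: [1.702, 2.184, 0.574]
wrist_force: [1.0, 1.0, 0.3]
width: 0.996
```

```bash
python3 - <<'E'
from h import *
plan(bed(0,61,220),toolR_bed(YAW),step=13,show=False)
d=snap('wrist','w21.png')
pts=[bed(x,61-30.5*k-8,116) for k in range(5) for x in (-20,20)]
print(proj(d,pts).round(1).tolist())
crop(d,250,120,370,310,3.1,'w21c.png')
d=snap('scene','s21.png'); crop(d,180,80,420,320,2.5,'s21c.png')
E
```

```text
t 20.82 pos [0.4973 0.0158 0.2385] F [1.  1.  0.3] w 0.996 tot rot [-0.0092 -0.0005  0.0007] tot shift tool [-3.   7.4 -4.7] n 1
[[303.9, 211.5], [351.4, 211.6], [304.5, 244.1], [350.3, 244.3], [305.0, 274.5], [349.2, 274.7], [305.5, 302.8], [348.2, 303.0], [305.9, 329.3], [347.3, 329.6]]
```

View pics/w21c.png

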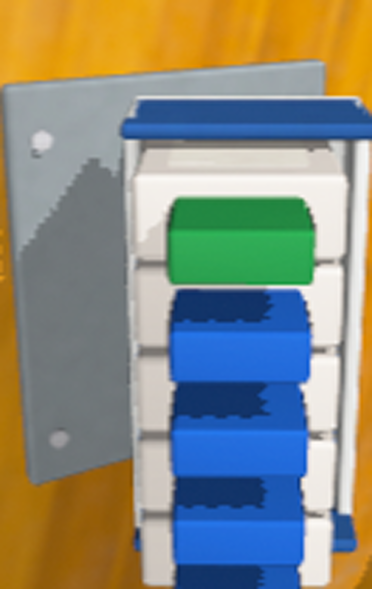

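View pics/s21c.png

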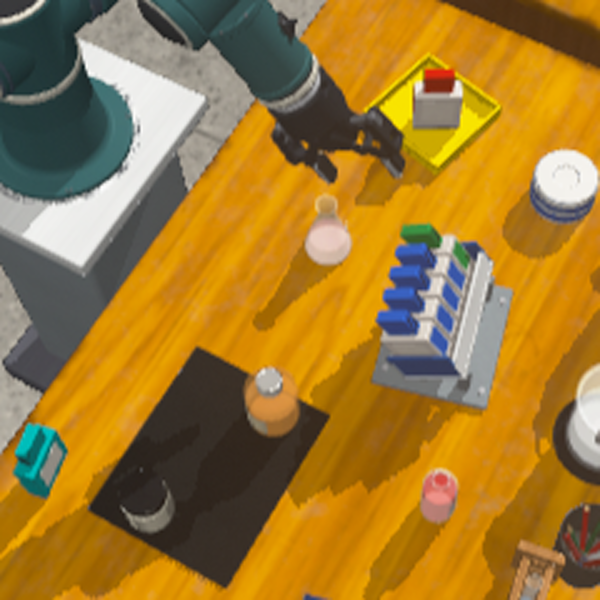

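```bash
python3 - <<'E'
from h import *
a=load('scene0.png'); b=load('s21.png')
for d,lo,hi in ((a,(0,150,60),(8,255,255)),(b,(50,120,40),(80,255,255))):
    hsv=cv2.cvtColor(d['image'],cv2.COLOR_RGB2HSV); mk=cv2.inRange(hsv,lo,hi); 
    w=np.zeros_like(mk); w[160:195,335:372]=mk[160:195,335:372]
    n,_,st,ce=cv2.connectedComponentsWithStats(w); print([(s.tolist(),c.round(1).tolist()) for s,c in zip(st[1:],ce[1:]) if s[4]>10])
for d in (a,b):
    hsv=cv2.cvtColor(d['image'],cv2.COLOR_RGB2HSV); mk=cv2.inRange(hsv,(105,150,80),(130,255,255)); n,_,st,ce=cv2.connectedComponentsWithStats(mk)
    print([c.round(1).tolist() for s,c in zip(st[1:],ce[1:]) if s[4]>15 and c[1]<220])
A=np.vstack([cv2.resize(np.ascontiguousarray(i['image'][160:250,320:400,::-1]),None,fx=5,fy=5,interpolation=cv2.INTER_CUBIC).transpose(1,0,2) if 0 else cv2.resize(np.ascontiguousarray(i['image'][160:220,320:400,::-1]),None,fx=5,fy=5,interpolation=cv2.INTER_CUBIC) for i in (a,b)])
cv2.imwrite('pics/cmp.png',A)
E
```

```text
[([341, 170, 16, 9, 106], [348.5, 173.6]), ([361, 177, 7, 10, 33], [364.1, 181.1])]
[([341, 170, 16, 9, 94], [348.3, 173.6]), ([362, 178, 5, 9, 25], [364.1, 181.7])]
[[345.5, 180.2], [342.2, 188.3], [362.0, 190.0], [339.7, 197.1], [359.9, 198.4], [357.6, 207.1], [337.7, 206.4], [355.3, 215.8]]
[[345.7, 180.1], [342.1, 188.3], [362.0, 189.8], [339.8, 197.1], [359.9, 198.4], [337.9, 206.3], [357.6, 207.1], [355.2, 215.8]]
```

View pics/cmp.png

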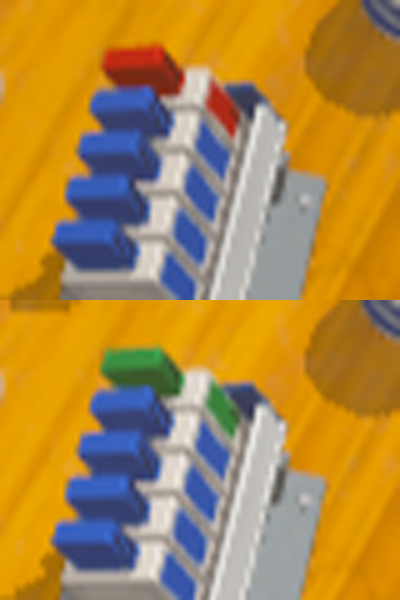

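The green grip sits exactly where the red one did: centroids (348.3,173.6) and (348.5,173.6). The blue ones are unmoved within 0.2 px, and the arm is clear. I'm handing in.

```bash
python3 -c "
from workcell import finish_job
print(finish_job())"
```

```text
the job is handed in; nothing more can be done
None
```

The job is handed in, at about 21 s on the robot clock against the 64 s limit. I drew the spent cartridge out of the +y end place and released it standing in the tray. Then I lowered the fresh one into the gap until it met the floor, and released it.

**Last checks**
- **Fresh cartridge:** its green grip is within 0.2 px of where the red grip was in the scene view. The wrist view matches the fully seated position to about 1 px. On release it slid forward onto the front stop.
- **Blue cartridges:** in the scene view they are within 0.2 px of where they started.
- **Spent cartridge:** it stands upright in the tray.
- **Bottles, jar and flask:** I judged these only by eye in the final picture, where they look unmoved. I did not measure them.

**What disagreed along the way**
- **Bed height:** the first camera fit put the bed about 2.5 mm too low along its normal. I corrected it from where the spent cartridge touched the tray floor.
- **Arm drift:** the arm drifted up to 13 mm on the first descent to the rack. I corrected it before gripping.
- **First floor contact:** when the fresh cartridge first touched down, it pressed the floor at about 70 N and the tool sprang back about 2 mm. I re-seated it at about 45 N before letting go.

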